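# Free the stock board, stand the fallen bottles on it and hang its ticket

### The arm

A 7-joint arm with a two-finger parallel gripper is mounted at the origin on the work surface. World frame = base frame: x ahead of the robot, y to its left, z up, the work surface at z = 0. Lengths are in m, angles in rad, forces in N, time in s.
With the tool pointing down it reaches from about 0.375 to 0.925 m from the base axis. Payload 3.1 kg.
Tool frame: the origin (TCP) lies at the very end of the fingers, on their centre line; the grasp point (between the pads) lies robot.tcp_to_grasp behind it (robot.tcp_to_grasp is the distance from the TCP to the grasp point, in m); z points along the fingers, y is the line along which they close (so a half turn about z gives the same grasp; the last joint's range is limited). The gripper opens to 85 mm and grips with 20 to 120 N. Pads are 22 mm wide; open, the fingers measure 114 mm over their backs; the gripper's body (76 mm by 85 mm) begins 54 mm behind the grasp point. The pads swing forward as they close: fully open they stand 13 mm farther back than shut.
Start: joints at [-1.215, 0.383, 0.044, 1.598, -0.018, 1.161, -0.05], TCP at [0.285, 0.584, 0.231] pointing down, gripper open.
Joint ranges: [-2.61, 2.61], [-0.41, 2.15], [-1.48, 1.57], [0, 2.5], [-1.57, 4.71], [0.05, 1.97], [-2.85, 2.85]. Speed limits (rad/s): [2.79, 2.79, 3.14, 3.14, 3.14, 3.14, 3.14].

### API

Orientations are given as a rotation vector (axis times angle).
In Python, from cell import robot gives the robot as it stands.
- The arm moves only by the shell command python3 -m jog 'ROWS'. ROWS is JSON, a list of rows, each a list of 3 entries, a list of its own where there are three numbers: the closure, from 0 (fully open) to 1 (shut), then the shift along the tool's x, y, z normalised to -1 to 1, where 1 is 40 cm, then the turn, a rotation vector about the tool's x, y, z normalised to -1 to 1, where 1 is pi/4 rad. A call has 1 to 12 rows; each row is the pose to reach, as a shift and turn from the pose commanded when the call began, along the tool's axes at that moment; what a row does not reach only later rows make up. A row lasts 1/12 s, in which the tool goes at most 41.7 mm and 7.16 degrees, less where a joint would pass 70% of its speed; a pose out of reach is approached as far as the arm can. A call with a number of a shift or a turn outside -1 to 1 is refused whole. A call with a gripper value outside its range is refused whole. The fingers move at their own pace and stop on an object; the grip force is fixed at half the most. Time passes only in rows, so rows that repeat a pose let the fingers close. It gives the time, the measured TCP pose, the force, the opening and the grip force at its end, in the units of the state.
- robot.get_state(): the state, without advancing time (a new reading comes with each control period).
- robot.capture(name): name is "scene" or "side" or "wrist"; returns a dict with "image" (480x640x3 uint8, blue, green, red), "fov_y" (degrees; the focal length in pixels is half the picture's height over the tangent of half this angle, whatever the lens; pixels are square), "cx", "cy" (the principal point, pixels), "distortion" ([k1, k2, p1, p2, k3] as OpenCV has them; the pictures are not rectified), "position" and "orientation" of the camera in the world. Camera axes: x right, y down, z forward; pixel columns grow to the right and rows downward; lengths in m; the calibration is good to about 2 mm. A picture is of the moment at which its call begins. There is no depth.
- robot.hand_in(): hands the job in; it is judged then, once.
Trained networks look in a picture, given as the dict that the camera call returned (one of the last four; its "shot" number tells which), for a name from the list of things; names that differ only in an ending like _2 or _b are one class to them, and where a whole thing is asked for, a point or a joint stands for the part that bears it (a point fixed in the world has none). Each returns a list of dicts, best first, with "p" (0 to 1); they miss things now and then, are a little off and sometimes report something else, mostly with a low value. They report only what shows in the picture. A call takes as long as a camera call.
- robot.boxes_of(picture, target): "point" ([column, row] as shares, 0 to 1, of the picture: columns of its width, rows of its height, amid what is visible of it).
- robot.spot_point(picture, target): "point" ([column, row] as shares, 0 to 1, of the picture: columns of its width, rows of its height: a listed point, or the origin of a listed thing).
The state is a dict: "time_s": time; "q": joint angles; "qd": joint speeds; "joint_torque": joint torques, N m; "position": TCP position; "tcp_rot": TCP orientation; "ft_force": force on the tool from outside, world axes, zero at the start; "moment": the same for the moment, N m; "opening": opening from 0.0 (shut) to 1.0 (fully open); "gripper_force": force on a finger pad.
Only numpy, scipy, OpenCV 4.12 (cv2) and the standard library are available. Lean on these libraries where they do the work, as an engineer would, in place of code of your own. Each camera call takes 0.05 s, during which the arm holds its last target. There are 200 camera calls.

### The job

The stock board on the packing bench is blocked by closed brown cartons: first move every carton into the grey tray. Then stand all the fallen white bottles upright on the cleared board, each wholly on it, and last take the white ticket from its black holder and hang it by its slot on the peg of the stand. Leave everything else on the bench where it is.

Things in the scene. Friction and masses are not known exactly. Their poses are not given: they have to be found in the camera images.
- board_top (a point): centre of the top face of the stock board, a fixed low plywood board 140 mm (x) by 330 mm (y), 20 mm thick, lying on the bench; its top is 20 mm above the bench and has no rim
- tray_in (a point): centre of the inner floor (5 mm above the bench) of the fixed shallow grey plastic tray at the robot's right; inside 300 mm (x) by 180 mm (y), walls 5 mm thick, rim 30 mm above the bench
- peg_mid (a point): middle of the steel peg of the fixed ticket stand at the robot's left. Axes: those of the stand, z up; the peg is 10 mm thick, 80 mm of it free, and points along -x of this frame (towards the robot), rising 10 degrees to its free tip, which lies 45 mm in -x and 7 mm above this point; the peg's root is at a square post 30 mm wide whose front face is 40 mm in +x and whose top is 3 mm above this point. The peg is 167 mm above the bench here
- stand: the fixed steel ticket stand as a whole: origin on the bench, under the root half of the peg (20 mm in +x of peg_mid); base plate 120 x 90 x 12 mm, post, peg
- ticket_mid (a point): centre of the bay ticket, a rigid white plastic plate 8 mm thick (its x), 80 mm wide (its y), 120 mm tall (its z, up), 80 g, with a slot through it. At first it stands upright, its foot 30 mm deep in the slot of a fixed black holder block at the robot's left, nearer than the stand (70 x 100 mm, 36 mm high, slot 11 mm wide), so that the ticket's top edge is 126 mm above the bench. It may lean a few degrees
- ticket_hole (a point): centre of the slot through the ticket: 30 mm wide, 26 mm high, 8 mm above the ticket's centre and 52 mm below its top edge; axes as the ticket's, x through the slot
- ticket: the bay ticket; origin at the middle of its lower edge, axes as ticket_mid
- carton1_mid (a point): centre of a closed brown carton 110 mm long (x), 55 mm wide (y), 50 mm high (z), about 200 g, lying on the stock board at first; there may be two or three (None: absent)
- carton2_mid (a point): centre of a closed brown carton 110 mm long (x), 55 mm wide (y), 50 mm high (z), about 200 g, lying on the stock board at first; there may be two or three (None: absent)
- carton3_mid (a point): centre of a closed brown carton 110 mm long (x), 55 mm wide (y), 50 mm high (z), about 200 g, lying on the stock board at first; there may be two or three (None: absent)
- bottle1_mid (a point): centre of a white bottle 142 mm long, about 180 g: a square body 50 x 50 mm and 115 mm long, then a narrow neck and a round metal cap 36 mm across and 22 mm long. x runs from the base (71 mm behind this point) to the cap's end (71 mm ahead); y, z are square to the body's flat sides. At first it lies on the bench on one flat side, between the robot and the board, its cap pointing roughly to the right (-y); there may be two or three (None: absent)
- bottle1: the same bottle; origin 25 mm in -z of its centre, on the middle of the side it first lies on
- bottle2_mid (a point): centre of a white bottle 142 mm long, about 180 g: a square body 50 x 50 mm and 115 mm long, then a narrow neck and a round metal cap 36 mm across and 22 mm long. x runs from the base (71 mm behind this point) to the cap's end (71 mm ahead); y, z are square to the body's flat sides. At first it lies on the bench on one flat side, between the robot and the board, its cap pointing roughly to the right (-y); there may be two or three (None: absent)
- bottle2: the same bottle; origin 25 mm in -z of its centre, on the middle of the side it first lies on
- bottle3_mid (a point): centre of a white bottle 142 mm long, about 180 g: a square body 50 x 50 mm and 115 mm long, then a narrow neck and a round metal cap 36 mm across and 22 mm long. x runs from the base (71 mm behind this point) to the cap's end (71 mm ahead); y, z are square to the body's flat sides. At first it lies on the bench on one flat side, between the robot and the board, its cap pointing roughly to the right (-y); there may be two or three (None: absent)
- bottle3: the same bottle; origin 25 mm in -z of its centre, on the middle of the side it first lies on
- tape_roll: bystander: clear tape roll lying flat, 110 mm across, 48 mm high; origin at the centre of its underside
- pen_pot: bystander: dark metal cup, 80 mm across, 100 mm high; origin at the centre of its underside
- cleaner: bystander: clear bottle standing, 64 mm across, 190 mm high; origin at the centre of its underside
- stapler: bystander: black stapler, 150 mm long, 34 mm wide, 52 mm high; origin at the centre of its underside
- notepad: bystander: pad of paper 100 x 75 x 18 mm; origin at the centre of its underside
- giftbox: bystander: white box 80 x 80 x 45 mm; origin at the centre of its underside
- mug: bystander: white mug 80 mm across, 90 mm high; origin at the centre of its underside

How it is judged:
By the outcome, as a careful person would: the job done as asked, in the order asked, and still so for the second after the job is handed in, with the robot touching nothing.
Of carton1, carton2, carton3 only 2 to 3 are there at a start; the rules pass over those that are not, and their reading is None.
Of bottle1, bottle2, bottle3 only 2 to 3 are there at a start; the rules pass over those that are not, and their reading is None.
At some moment in a run one of carton1, carton2, carton3 may be knocked a few centimetres aside while the robot is not near it.
It also fails if it takes over 210 s, if anything falls off the work surface, if the arm or the gripper's body presses on something with over 40 N, if the wrist force passes 120 N, or if a joint passes its speed limit or range.

## Working session

There is one attempt and no reset: what is moved stays moved. The work goes in short steps, Python scripts to look and compute and a shell command to move; the robot and the scene stay as the last step left them, time stands still between calls to the robot, and variables do not carry over. Pictures are saved under pics/ and viewed, at most 14 in all, crops included, and the job is handed in when it is done.

```bash
ls; mkdir -p pics; cat > h.py <<'E'
import numpy as np, cv2
from scipy.spatial.transform import Rotation as R
from cell import robot
def K(p):
    h,w=p["image"].shape[:2]; f=h/2/np.tan(np.radians(p["fov_y"])/2)
    return np.array([[f,0,p["cx"]],[0,f,p["cy"]],[0,0,1]])
def rot(o):
    o=np.array(o,float); return R.from_rotvec(o).as_matrix() if o.shape==(3,) else (o if o.shape==(3,3) else R.from_quat(o).as_matrix())
def ray(p,px):
    u=cv2.undistortPoints(np.array([[px]],float),K(p),np.array(p["distortion"],float))[0,0]
    return np.array(p["position"]),rot(p["orientation"])@np.array([u[0],u[1],1])
def onz(p,px,z):
    o,d=ray(p,px); return o+d*(z-o[2])/d[2]
def proj(p,X):
    Rm=rot(p["orientation"]); c=(np.atleast_2d(X)-np.array(p["position"]))@Rm
    return cv2.projectPoints(c,np.zeros(3),np.zeros(3),K(p),np.array(p["distortion"],float))[0][:,0]
def tri(prs):
    A=np.zeros((3,3));b=np.zeros(3)
    for p,px in prs:
        o,d=ray(p,px); d=d/np.linalg.norm(d); M=np.eye(3)-np.outer(d,d); A+=M;b+=M@o
    return np.linalg.solve(A,b)
def spots(p,t,pm=.3,f="spot_point"):
    return [(round(x["p"],2),np.array(x["point"])*[640,480]) for x in getattr(robot,f)(p,t) if x["p"]>=pm]
def go(pos,rv):
    """shift/turn in normalised jog units from current commanded (measured) pose"""
    s=robot.get_state(); Rm=rot(s["tcp_rot"]); d=Rm.T@(np.array(pos)-s["position"])/.4
    return np.round(d,3), np.round((R.from_matrix(Rm.T@rot(rv))).as_rotvec()/(np.pi/4),3)
E
python3 - <<'E'
from h import *
s=robot.get_state(); print({k:np.round(v,3) for k,v in s.items()}, robot.tcp_to_grasp); print(rot(s["tcp_rot"]).round(3))
for n in("scene","side"):
    p=robot.capture(n); cv2.imwrite(f"pics/{n}0.png",p["image"]); print(n,p["position"],p["orientation"],p["fov_y"],p["distortion"],p.get("shot"))
    for t,z in (("board_top",.02),("tray_in",.005),("peg_mid",.167),("stand",0),("ticket_mid",.066),("ticket_hole",.074),("carton1_mid",.045),("bottle1_mid",.025),("tape_roll",0),("pen_pot",0),("cleaner",0),("stapler",0),("notepad",0),("giftbox",0),("mug",0)):
        for pr,px in spots(p,t): print(t,pr,px.round(0),onz(p,px,z).round(3))
E
```

```text
pics
{'time_s': np.float64(0.0), 'q': array([-1.215,  0.384,  0.044,  1.6  , -0.018,  1.161, -0.05 ]), 'qd': array([-0.002, -0.001,  0.   ,  0.001, -0.002,  0.   , -0.001]), 'joint_torque': array([ 0.0000e+00, -4.3347e+01,  1.0250e+00, -2.4951e+01,  1.1000e-02,
        1.2000e-02,  0.0000e+00]), 'position': array([0.285, 0.583, 0.23 ]), 'tcp_rot': array([-0.707, -3.061,  0.004]), 'ft_force': array([ 0.391, -0.025, -0.301]), 'moment': array([-0.011,  0.026,  0.019]), 'gripper_force': np.float64(0.0), 'opening': np.float64(1.0)} 0.0187
[[-0.899  0.438 -0.001]
 [ 0.438  0.899 -0.002]
 [-0.    -0.003 -1.   ]]
scene [1.50247011 0.09767685 0.77469904] [-1.55717297 -1.75607456  0.8885562 ] 55.81387651519399 [-0.07687582  0.          0.          0.          0.        ] 1
board_top 0.66 [319. 287.] [0.641 0.003 0.02 ]
tray_in 0.73 [458. 249.] [0.407 0.384 0.005]
tray_in 0.59 [185. 248.] [ 0.507 -0.4    0.005]
peg_mid 0.96 [484. 238.] [0.581 0.392 0.167]
stand 0.85 [474. 294.] [0.595 0.401 0.   ]
ticket_mid 0.82 [462. 230.] [0.397 0.386 0.066]
ticket_mid 0.48 [321. 289.] [0.699 0.015 0.066]
ti
[... 1099 characters left out ...]
_mid 0.9 [197. 181.] [0.413 0.376 0.066]
ticket_hole 0.55 [190. 177.] [0.399 0.389 0.074]
carton1_mid 0.68 [357. 294.] [ 0.646 -0.105  0.045]
bottle1_mid 0.79 [278. 343.] [ 0.449 -0.138  0.025]
tape_roll 0.78 [424. 314.] [ 0.775 -0.186  0.   ]
pen_pot 0.72 [394. 265.] [ 0.785 -0.036  0.   ]
cleaner 0.71 [384. 235.] [0.813 0.06  0.   ]
cleaner 0.6 [351. 209.] [0.775 0.179 0.   ]
stapler 0.69 [405. 352.] [ 0.688 -0.25   0.   ]
stapler 0.62 [253. 130.] [0.652 0.639 0.   ]
notepad 0.63 [382. 236.] [0.806 0.059 0.   ]
notepad 0.44 [396. 264.] [ 0.791 -0.038  0.   ]
giftbox 0.85 [309. 199.] [0.689 0.262 0.   ]
giftbox 0.59 [311. 230.] [0.645 0.15  0.   ]
mug 0.94 [439. 372.] [ 0.727 -0.318  0.   ]
```

View pics/scene0.png

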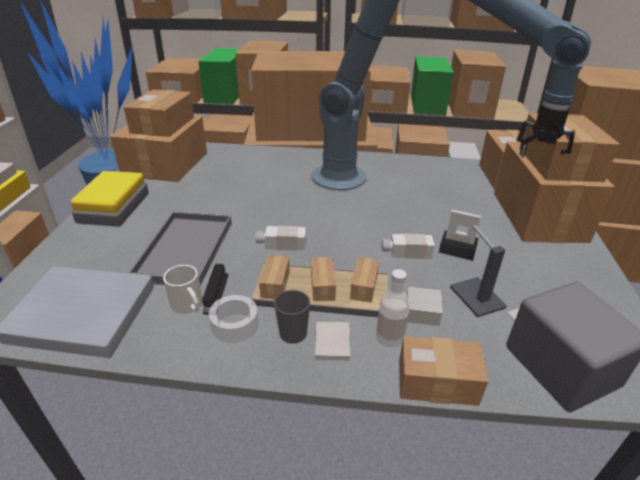

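View pics/side0.png

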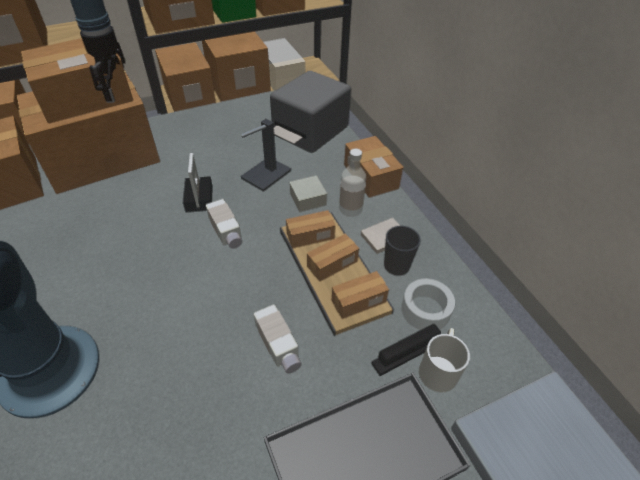

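The pictures show three cartons on the board (scene px about 273/323/366, row 277). Two bottles lie with their caps to the right (scene px 285,238 and 412,245). The ticket holder is at 460,235 and the stand at 485,270. Next I'll take a wrist view above the board.

```bash
python3 - <<'E'
from h import *
A=R.from_matrix(np.array([[-1,0,0],[0,1,0],[0,0,-1]]).T).as_rotvec()
print(go([.35,.35,.42],A),go([.5,.0,.45],A))
E
```

```text
(array([-0.403, -0.455, -0.472]), array([ 0.   , -0.   , -0.578])) (array([-1.123, -1.077, -0.547]), array([ 0.   , -0.   , -0.578]))
```

```bash
python3 -m jog '[[0,[-0.1,-0.1,-0.1],[0,0,-0.14]],[0,[-0.56,-0.54,-0.5],[0,0,-0.578]],[0,[-0.56,-0.54,-0.5],[0,0,-0.578]],[0,[-0.56,-0.54,-0.5],[0,0,-0.578]],[0,[-0.56,-0.54,-0.5],[0,0,-0.578]],[0,[-0.56,-0.54,-0.5],[0,0,-0.578]],[0,[-0.56,-0.54,-0.5],[0,0,-0.578]],[0,[-0.56,-0.54,-0.5],[0,0,-0.578]],[0,[-0.56,-0.54,-0.5],[0,0,-0.578]],[0,[-0.56,-0.54,-0.5],[0,0,-0.578]],[0,[-0.56,-0.54,-0.5],[0,0,-0.578]],[0,[-0.56,-0.54,-0.5],[0,0,-0.578]]]'
python3 - <<'E'
from h import *
A=R.from_matrix(np.array([[-1,0,0],[0,1,0],[0,0,-1]]).T).as_rotvec()
print(go([.5,.0,.45],A),robot.get_state()["q"])
E
```

```text
time_s: 2.6
position: [0.3911, 0.2923, 0.4312]
tcp_rot: [0.001, -3.141, -0.001]
ft_force: [0.0, 0.1, -0.3]
opening: 0.994
gripper_force: 0.0
(array([-0.272, -0.731, -0.048]), array([ 0.001, -0.001,  0.001])) [-0.89089895 -0.04620978  0.15894633  1.68845146  0.00633346  1.49851969
  0.83877063]
```

```bash
python3 -m jog '[[0,[-0.27,-0.73,-0.05],[0,0,0]],[0,[-0.27,-0.73,-0.05],[0,0,0]],[0,[-0.27,-0.73,-0.05],[0,0,0]],[0,[-0.27,-0.73,-0.05],[0,0,0]],[0,[-0.27,-0.73,-0.05],[0,0,0]],[0,[-0.27,-0.73,-0.05],[0,0,0]],[0,[-0.27,-0.73,-0.05],[0,0,0]],[0,[-0.27,-0.73,-0.05],[0,0,0]],[0,[-0.27,-0.73,-0.05],[0,0,0]],[0,[-0.27,-0.73,-0.05],[0,0,0]],[0,[-0.27,-0.73,-0.05],[0,0,0]]]'
python3 - <<'E'
from h import *
p=robot.capture("wrist"); cv2.imwrite("pics/w0.png",p["image"]); print(p["position"],rot(p["orientation"]).round(2).tolist(),p["fov_y"])
for t,z in (("board_top",.02),("carton1_mid",.045),("bottle1_mid",.025)):
    for f in("spot_point","boxes_of"):
        for pr,px in spots(p,t,.2,f): print(t,f,pr,px.round(0),onz(p,px,z).round(3))
E
```

```text
time_s: 3.52
position: [0.4992, 0.003, 0.45]
tcp_rot: [0.007, -3.139, -0.0]
ft_force: [0.0, 0.9, -0.1]
opening: 0.999
gripper_force: 0.0
[0.42833797 0.00279077 0.59190234] [[-0.01, 0.96, 0.27], [1.0, 0.01, 0.0], [0.0, 0.27, -0.96]] 64.04756198887354
board_top spot_point 0.69 [550. 235.] [0.594 0.384 0.02 ]
carton1_mid spot_point 0.74 [590. 117.] [0.41  0.399 0.045]
carton1_mid boxes_of 0.7 [238. 273.] [ 0.649 -0.109  0.045]
bottle1_mid spot_point 0.69 [218. 138.] [ 0.448 -0.133  0.025]
bottle1_mid boxes_of 0.93 [221. 141.] [ 0.452 -0.129  0.025]
```

View pics/w0.png

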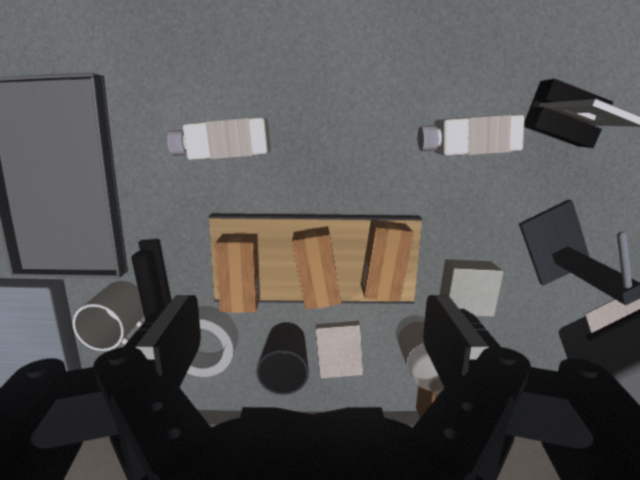

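```bash
python3 -c "
import cv2
i=cv2.imread('pics/w0.png')[205:325,200:430];cv2.imwrite('pics/w0c.png',cv2.resize(i,(782,408),interpolation=cv2.INTER_CUBIC))"
```

```text
(no output)
```

View pics/w0c.png

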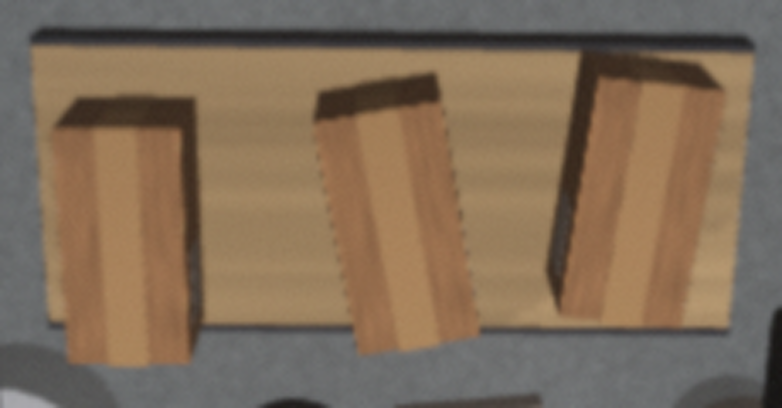

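```bash
cat > m.py <<'E'
from h import *
def rect(p,cs,z,off,sc):
    q=np.array([onz(p,np.array(c)/sc+off,z)[:2] for c in cs]); c=q.mean(0)
    l=(q[2]+q[3]-q[0]-q[1])/2; w=(q[1]+q[2]-q[0]-q[3])/2
    return c.round(4),np.degrees(np.arctan2(l[1],l[0])).round(1),np.linalg.norm(l).round(3),np.linalg.norm(w).round(3)
E
python3 - <<'E'
from m import *
p=robot.capture("wrist"); o=np.array([200,205])
for n,cs,z in(("c1",[(54,127),(182,127),(192,362),(70,364)],.07),("c2",[(315,121),(441,101),(479,335),(357,354)],.07),("c3",[(597,74),(722,90),(684,326),(560,315)],.07),("board",[(32,45),(752,50),(728,327),(50,325)],.02)): print(n,*rect(p,cs,z,o,3.4))
for n,px in (("b1cap",(170,142)),("b1base",(266,135)),("b2cap",(421,138)),("b2base",(522,133))): print(n,onz(p,px,.025).round(3))
E
```

```text
c1 [ 0.6485 -0.109 ] -0.2 0.11 0.054
c2 [0.64   0.0096] 9.4 0.109 0.054
c3 [0.6277 0.1135] -5.0 0.11 0.054
board [0.6405 0.0068] -0.3 0.139 0.328
b1cap [ 0.454 -0.206  0.025]
b1base [ 0.445 -0.065  0.025]
b2cap [0.448 0.16  0.025]
b2base [0.438 0.31  0.025]
```

```bash
python3 -m jog '[[0,[-0.37,-0.28,0.3],[0,0,0]],[0,[-0.37,-0.28,0.8],[0,0,0]],[0,[-0.37,-0.28,0.8],[0,0,0]],[0,[-0.37,-0.28,0.8],[0,0,0]],[0,[-0.37,-0.28,0.8],[0,0,0]],[0,[-0.37,-0.28,0.8],[0,0,0]],[0,[-0.37,-0.28,0.8],[0,0,0]],[0,[-0.37,-0.28,0.8],[0,0,0]],[0,[-0.37,-0.28,0.8],[0,0,0]],[0,[-0.37,-0.28,0.8],[0,0,0]],[0,[-0.37,-0.28,0.8],[0,0,0]],[0,[-0.37,-0.28,0.8],[0,0,0]]]'
python3 - <<'E'
from h import *
A=R.from_matrix(np.array([[-1,0,0],[0,1,0],[0,0,-1]]).T).as_rotvec()
print(go([.6485,-.109,.034],A))
p=robot.capture("wrist");cv2.imwrite("pics/w1.png",p["image"])
E
```

```text
time_s: 4.92
position: [0.6483, -0.1118, 0.1323]
tcp_rot: [-0.001, 3.14, 0.0]
ft_force: [0.9, 0.0, 1.4]
opening: 1.0
gripper_force: 0.0
(array([-0.   ,  0.007,  0.246]), array([0.   , 0.001, 0.001]))
```

```bash
python3 -m jog '[[0,[0,0.007,0.09],[0,0,0]],[0,[0,0.007,0.17],[0,0,0]],[0,[0,0.007,0.22],[0,0,0]],[0,[0,0.007,0.245],[0,0,0]],[0,[0,0.007,0.245],[0,0,0]],[1,[0,0.007,0.245],[0,0,0]],[1,[0,0.007,0.245],[0,0,0]],[1,[0,0.007,0.245],[0,0,0]],[1,[0,0.007,0.245],[0,0,0]],[1,[0,0.007,0.245],[0,0,0]],[1,[0,0.007,0.245],[0,0,0]],[1,[0,0.007,0.24],[0,0,0]]]'
python3 -m jog '[[1,[0,0,-0.03],[0,0,0]],[1,[0,0,-0.1],[0,0,0]],[1,[0,0,-0.2],[0,0,0]],[1,[0,0,-0.3],[0,0,0]],[1,[0,0,-0.3],[0,0,0]]]'
python3 - <<'E'
from h import *
B=R.from_matrix(np.array([[0,1,0],[1,0,0],[0,0,-1]]).T).as_rotvec()
print(go([.593,-.3995,.15],B))
E
```

```text
time_s: 5.97
position: [0.649, -0.1095, 0.037]
tcp_rot: [-0.0, 3.139, -0.0]
ft_force: [-1.2, 0.1, -2.1]
opening: 0.632
gripper_force: 65.0
time_s: 6.38
position: [0.6537, -0.1115, 0.1655]
tcp_rot: [0.001, 3.125, -0.003]
ft_force: [1.7, -0.6, -0.9]
opening: 0.63
gripper_force: 65.3
(array([ 0.152, -0.72 ,  0.038]), array([0.015, 0.019, 1.999]))
```

```bash
python3 -m jog '[[1,[0.15,-0.72,-0.05],[0,0,0.15]],[1,[0.15,-0.72,-0.05],[0,0,1]],[1,[0.15,-0.72,-0.05],[0,0,1]],[1,[0.15,-0.72,-0.05],[0,0,1]],[1,[0.15,-0.72,-0.05],[0,0,1]],[1,[0.15,-0.72,-0.05],[0,0,1]],[1,[0.15,-0.72,-0.05],[0,0,1]],[1,[0.15,-0.72,-0.05],[0,0,1]],[1,[0.15,-0.72,-0.05],[0,0,1]]]'
python3 -m jog '[[1,[0,0,0],[0,0,1]],[1,[0,0,0],[0,0,1]],[1,[0,0,0],[0,0,1]],[1,[0,0,0],[0,0,1]],[1,[0,0,0],[0,0,1]],[1,[0,0,0],[0,0,1]],[1,[0,0,0],[0,0,1]],[1,[0,0,0],[0,0,1]]]'
python3 - <<'E'
from h import *
B=R.from_matrix(np.array([[0,1,0],[1,0,0],[0,0,-1]]).T).as_rotvec()
print(go([.593,-.3995,.021],B),robot.get_state()["q"])
E
```

```text
time_s: 7.13
position: [0.5832, -0.4039, 0.1763]
tcp_rot: [1.216, 2.897, -0.007]
ft_force: [0.5, -0.2, -2.0]
opening: 0.633
gripper_force: 65.0
time_s: 7.8
position: [0.5886, -0.3948, 0.1745]
tcp_rot: [-2.217, -2.223, -0.001]
ft_force: [0.7, -0.2, -2.4]
opening: 0.632
gripper_force: 65.0
(array([-0.013,  0.011,  0.384]), array([-0.001, -0.003,  0.003])) [-0.0776554   0.72639449  0.93414364  1.51917527 -0.60885334  1.20910437
  0.9589577 ]
```

```bash
python3 -m jog '[[1,[-0.013,0.011,0.1],[0,0,0]],[1,[-0.013,0.011,0.2],[0,0,0]],[1,[-0.013,0.011,0.3],[0,0,0]],[1,[-0.013,0.011,0.36],[0,0,0]],[1,[-0.013,0.011,0.377],[0,0,0]],[1,[-0.013,0.011,0.377],[0,0,0]],[0.15,[-0.013,0.011,0.377],[0,0,0]],[0.15,[-0.013,0.011,0.377],[0,0,0]],[0.15,[-0.013,0.011,0.377],[0,0,0]],[0.15,[-0.013,0.011,0.3],[0,0,0]],[0.15,[-0.013,0.011,0.2],[0,0,0]],[0.15,[-0.013,0.011,0],[0,0,0]]]'
python3 - <<'E'
from h import *
A=R.from_matrix(np.array([[-1,0,0],[0,1,0],[0,0,-1]]).T).as_rotvec()
A2=(R.from_euler("z",9.4,degrees=True)*R.from_rotvec(A)).as_rotvec()
print(go([.58,.0096,.33],A2))
E
```

```text
time_s: 8.8
position: [0.5915, -0.4017, 0.1373]
tcp_rot: [-2.219, -2.22, 0.001]
ft_force: [2.0, -0.7, 1.2]
opening: 0.851
gripper_force: 0.0
(array([ 1.029, -0.029, -0.48 ]), array([-1.000e-03, -3.000e-03, -2.208e+00]))
```

```bash
python3 -m jog '[[0,[0.3,0,-0.2],[0,0,-0.1]],[0,[1,-0.17,-0.6],[0,0,-1]],[0,[1,-0.17,-0.6],[0,0,-1]],[0,[1,-0.17,-0.6],[0,0,-1]],[0,[1,-0.17,-0.6],[0,0,-1]],[0,[1,-0.17,-0.6],[0,0,-1]],[0,[1,-0.17,-0.6],[0,0,-1]],[0,[1,-0.17,-0.6],[0,0,-1]],[0,[1,-0.17,-0.6],[0,0,-1]],[0,[1,-0.17,-0.6],[0,0,-1]],[0,[1,-0.17,-0.6],[0,0,-1]]]'
python3 -m jog '[[0,[0,0,0],[0,0,-1]],[0,[0,0,0],[0,0,-1]],[0,[0,0,0],[0,0,-1]],[0,[0,0,0],[0,0,-1]],[0,[0,0,0],[0,0,-1]],[0,[0,0,0],[0,0,-1]],[0,[0,0,0],[0,0,-1]],[0,[0,0,0],[0,0,-1]]]'
python3 -m jog '[[0,[0,0,0],[0,0,-0.21]],[0,[0,0,0],[0,0,-0.21]],[0,[0,0,0],[0,0,-0.21]]]'
python3 - <<'E'
from h import *
A=R.from_matrix(np.array([[-1,0,0],[0,1,0],[0,0,-1]]).T).as_rotvec()
A2=(R.from_euler("z",9.4,degrees=True)*R.from_rotvec(A)).as_rotvec()
print(go([.64,.0096,.12],A2))
p=robot.capture("wrist");cv2.imwrite("pics/w2.png",p["image"])
E
```

```text
time_s: 9.72
position: [0.5256, -0.0135, 0.372]
tcp_rot: [1.204, 2.901, 0.004]
ft_force: [0.7, 0.9, 0.2]
opening: 0.997
gripper_force: 0.0
time_s: 10.38
position: [0.5262, -0.0149, 0.3708]
tcp_rot: [0.001, 3.14, 0.002]
ft_force: [-0.6, 0.2, 0.6]
opening: 1.001
gripper_force: 0.0
time_s: 10.63
position: [0.5262, -0.0146, 0.3706]
tcp_rot: [-0.257, 3.13, 0.001]
ft_force: [-0.4, 0.2, 0.2]
opening: 1.0
gripper_force: 0.0
(array([-0.29 ,  0.013,  0.627]), array([ 0.001,  0.001, -0.   ]))
```

View pics/w2.png

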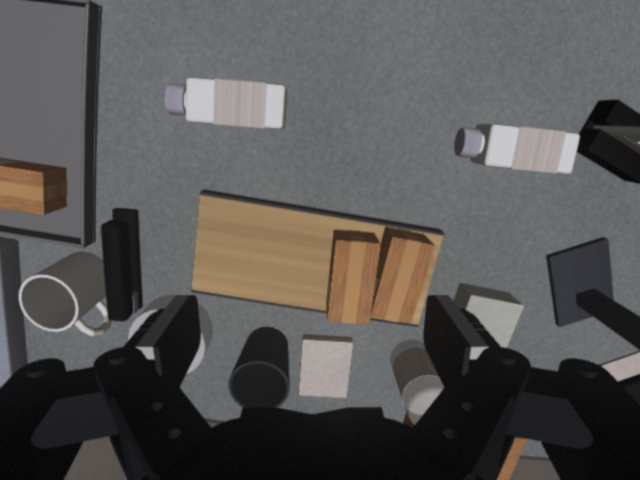

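The wrist picture shows carton 2 (top about 334–377 px, rows 240–322) knocked next to carton 3 (376–433 px). I'll measure both on a crop.

```bash
python3 -c "
import cv2
i=cv2.imread('pics/w2.png')[220:330,310:450];cv2.imwrite('pics/w2c.png',cv2.resize(i,(700,550),interpolation=cv2.INTER_CUBIC))"
```

```text
(no output)
```

View pics/w2c.png

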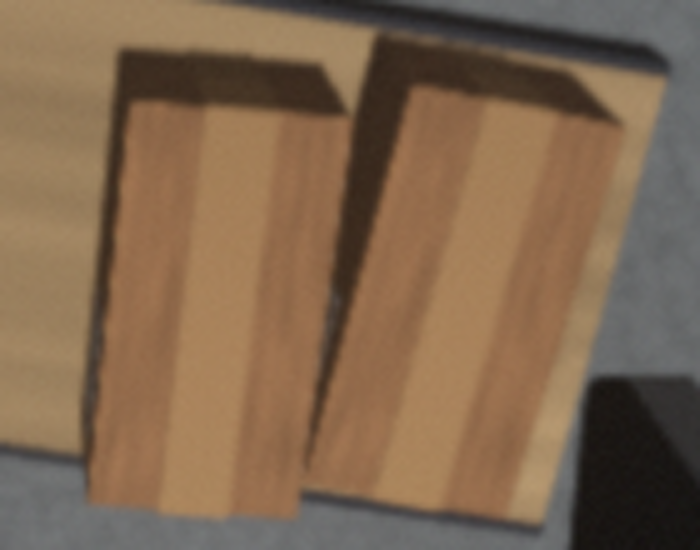

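```bash
python3 - <<'E'
from m import *
p=robot.capture("wrist"); o=np.array([310,220])
for n,cs,z in(("c2",[(130,100),(348,115),(298,520),(90,502)],.07),("c3",[(410,86),(622,125),(512,522),(305,485)],.07)):
    print(n,*rect(p,cs,z,o,5)); print([onz(p,np.array(c)/5+o,z)[:2].round(3).tolist() for c in cs])
E
```

```text
c2 [0.6382 0.0571] 5.3 0.11 0.054
[[0.586, 0.026], [0.581, 0.078], [0.691, 0.089], [0.694, 0.035]]
c3 [0.6271 0.1177] -1.0 0.11 0.055
[[0.572, 0.092], [0.573, 0.145], [0.683, 0.145], [0.681, 0.089]]
```

```bash
cat >> h.py <<'E'
def A(yaw=0,pitch=0):
    return (R.from_euler("z",yaw,degrees=True)*R.from_matrix(np.array([[-1,0,0],[0,1,0],[0,0,-1]]).T)).as_rotvec()
def B(yaw=0):
    return (R.from_euler("z",yaw,degrees=True)*R.from_matrix(np.array([[0,1,0],[1,0,0],[0,0,-1]]).T)).as_rotvec()
E
python3 - <<'E'
from h import *
print(go([.718,.064,.15],A(5.3)))
E
```

```text
(array([-0.504,  0.116,  0.552]), array([0.001, 0.001, 0.089]))
```

```bash
python3 -m jog '[[1,[-0.504,0.116,0.3],[0,0,0.089]],[1,[-0.504,0.116,0.3],[0,0,0.089]],[1,[-0.504,0.116,0.3],[0,0,0.089]],[1,[-0.504,0.116,0.3],[0,0,0.089]],[1,[-0.504,0.116,0.3],[0,0,0.089]],[1,[-0.504,0.116,0.3],[0,0,0.089]],[1,[-0.504,0.116,0.55],[0,0,0.089]],[1,[-0.504,0.116,0.55],[0,0,0.089]],[1,[-0.504,0.116,0.55],[0,0,0.089]],[1,[-0.504,0.116,0.55],[0,0,0.089]],[1,[-0.504,0.116,0.55],[0,0,0.089]]]'
python3 - <<'E'
from h import *
print(go([.718,.064,.04],A(5.3)),go([.653,.06,.04],A(5.3)))
E
```

```text
time_s: 11.65
position: [0.7168, 0.0651, 0.1489]
tcp_rot: [0.148, -3.136, 0.001]
ft_force: [-0.1, 0.6, 0.3]
opening: -0.006
gripper_force: 0.0
(array([-0.003, -0.003,  0.272]), array([-0.001, -0.003,  0.003])) (array([0.159, 0.003, 0.273]), array([-0.001, -0.003,  0.003]))
```

```bash
python3 -m jog '[[1,[-0.003,-0.003,0.1],[0,0,0]],[1,[-0.003,-0.003,0.2],[0,0,0]],[1,[-0.003,-0.003,0.272],[0,0,0]],[1,[-0.003,-0.003,0.272],[0,0,0]],[1,[0.03,-0.002,0.272],[0,0,0]],[1,[0.055,-0.001,0.272],[0,0,0]],[1,[0.08,0,0.272],[0,0,0]],[1,[0.105,0.001,0.272],[0,0,0]],[1,[0.13,0.002,0.272],[0,0,0]],[1,[0.155,0.003,0.272],[0,0,0]],[1,[0.165,0.003,0.272],[0,0,0]],[1,[0.165,0.003,0.272],[0,0,0]]]'
python3 -m jog '[[1,[-0.03,0,0],[0,0,0]],[1,[-0.03,0,-0.3],[0,0,0]],[1,[-0.03,0,-0.5],[0,0,0]],[0,[0.3,0,-0.75],[0,0,0]],[0,[0.3,0,-0.75],[0,0,0]],[0,[0.3,0,-0.75],[0,0,0]],[0,[0.3,0,-0.75],[0,0,0]],[0,[0.3,0,-0.75],[0,0,0]],[0,[0.3,0,-0.75],[0,0,0]],[0,[0.3,0,-0.75],[0,0,0]],[0,[0.3,0,-0.75],[0,0,0]],[0,[0.3,0,-0.75],[0,0,0]]]'
python3 - <<'E'
from h import *
p=robot.capture("wrist");cv2.imwrite("pics/w3.png",p["image"])
e=proj(p,[.59,.06,.07])[0]; print(e); x,y=int(e[0])-100,int(e[1])-75
print(x,y); i=p["image"][y:y+150,x:x+200];cv2.imwrite("pics/w3c.png",cv2.resize(i,(800,600),interpolation=cv2.INTER_CUBIC))
E
```

```text
time_s: 12.65
position: [0.6541, 0.0599, 0.0453]
tcp_rot: [-0.148, 3.132, 0.002]
ft_force: [0.1, 0.3, -0.2]
opening: 0.0
gripper_force: 0.0
time_s: 13.65
position: [0.5327, 0.0483, 0.3424]
tcp_rot: [-0.149, 3.136, 0.004]
ft_force: [0.0, 0.5, -1.4]
opening: 1.002
gripper_force: 0.0
[316.2790226 240.7893434]
216 165
```

View pics/w3c.png

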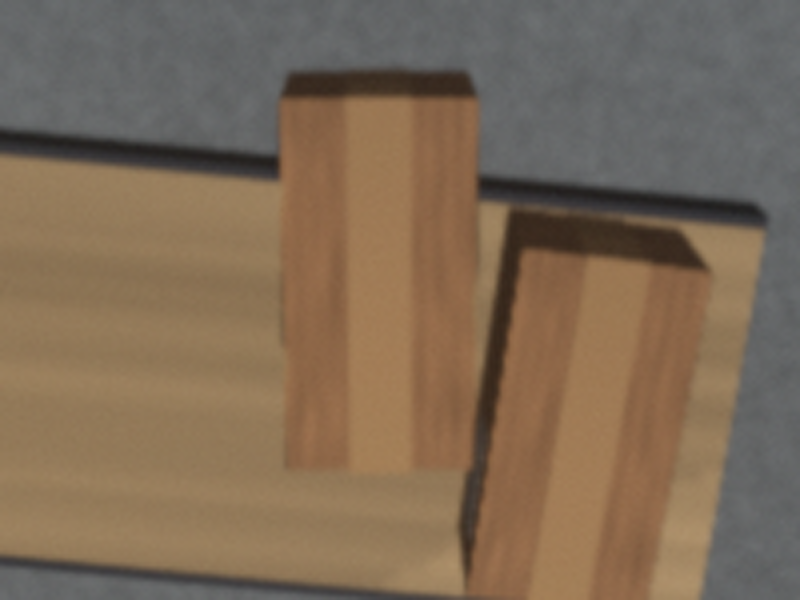

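```bash
python3 - <<'E'
from m import *
p=robot.capture("wrist"); o=np.array([216,165])
cs=[(282,96),(477,96),(474,470),(287,468)]
print(*rect(p,cs,.07,o,4)); print([onz(p,np.array(c)/4+o,.07)[:2].round(3).tolist() for c in cs+[(525,248)]])
c,a=rect(p,cs,.07,o,4)[:2]; t=np.radians(a); g=c-.034*np.array([np.cos(t),np.sin(t)]); print(g,go([*g,.12],A(a)),go([*g,.037],A(a)))
E
```

```text
[0.5848 0.0532] 5.6 0.109 0.054
[[0.533, 0.022], [0.528, 0.074], [0.637, 0.086], [0.641, 0.031], [0.569, 0.092]]
[0.55096227 0.04988218] (array([-0.049, -0.001,  0.55 ]), array([-0.001, -0.002, -0.003])) (array([-0.049, -0.   ,  0.758]), array([-0.001, -0.002, -0.003]))
```

```bash
python3 -m jog '[[0.2,[-0.049,0,0.3],[0,0,0]],[0.2,[-0.049,0,0.3],[0,0,0]],[0.2,[-0.049,0,0.3],[0,0,0]],[0.2,[-0.049,0,0.55],[0,0,0]],[0.2,[-0.049,0,0.55],[0,0,0]],[0.2,[-0.049,0,0.63],[0,0,0]],[0.2,[-0.049,0,0.71],[0,0,0]],[0.2,[-0.049,0,0.758],[0,0,0]],[0.2,[-0.049,0,0.758],[0,0,0]],[1,[-0.049,0,0.758],[0,0,0]],[1,[-0.049,0,0.758],[0,0,0]],[1,[-0.049,0,0.758],[0,0,0]]]'
python3 -m jog '[[1,[0,0,0],[0,0,0]],[1,[0,0,0],[0,0,0]],[1,[0,-0.03,0],[0,0,0]],[1,[0,-0.07,0],[0,0,0]],[1,[0,-0.11,0],[0,0,0]],[1,[0,-0.15,0],[0,0,0]],[1,[0,-0.15,0],[0,0,0]],[1,[0,-0.15,0],[0,0,0]]]'
python3 -m jog '[[0,[0,0,0],[0,0,0]],[0,[0,0,0],[0,0,0]],[0,[0,0,0],[0,0,0]],[0,[0,0,-0.08],[0,0,0]],[0,[0,0,-0.12],[0,0,0]],[0,[-0.085,0,-0.12],[0,0,0]],[0,[-0.085,0,-0.12],[0,0,0]],[0,[-0.085,0,-0.05],[0,0,0]],[0,[-0.085,0,0],[0,0,0]],[0,[-0.085,0,0],[0,0,0]]]'
python3 -m jog '[[1,[0,0,0],[0,0,0]],[1,[0,0,0],[0,0,0]],[1,[0,0,0],[0,0,0]],[1,[0,0,0],[0,0,0]],[1,[0,0,0],[0,0,0]],[1,[0,0,0],[0,0,0]],[1,[0,0,-0.1],[0,0,0]],[1,[0,0,-0.2],[0,0,0]],[1,[0,0,-0.3],[0,0,0]],[1,[0,0,-0.35],[0,0,0]],[1,[0,0,-0.35],[0,0,0]]]'
python3 - <<'E'
from h import *
print(go([.508,-.3995,.16],B()))
E
```

```text
time_s: 14.75
position: [0.5529, 0.05, 0.0392]
tcp_rot: [-0.149, 3.136, -0.0]
ft_force: [0.5, 0.6, -0.7]
opening: 0.637
gripper_force: 65.2
time_s: 15.42
position: [0.5574, -0.0117, 0.0387]
tcp_rot: [-0.144, 3.137, -0.001]
ft_force: [-0.1, -0.0, -3.0]
opening: 0.633
gripper_force: 65.4
time_s: 16.25
position: [0.5881, -0.0044, 0.0343]
tcp_rot: [0.153, -3.131, -0.001]
ft_force: [-0.6, -0.3, -0.4]
opening: 1.0
gripper_force: 0.0
time_s: 17.17
position: [0.5949, -0.0069, 0.1836]
tcp_rot: [-0.148, 3.128, 0.002]
ft_force: [1.2, 0.0, -1.6]
opening: 0.629
gripper_force: 65.4
(array([ 0.31 , -0.957,  0.055]), array([0.012, 0.009, 2.12 ]))
```

```bash
python3 -m jog '[[1,[0.05,-0.2,0],[0,0,0.15]],[1,[0.31,-0.957,0],[0,0,1]],[1,[0.31,-0.957,0],[0,0,1]],[1,[0.31,-0.957,0],[0,0,1]],[1,[0.31,-0.957,0],[0,0,1]],[1,[0.31,-0.957,0],[0,0,1]],[1,[0.31,-0.957,0],[0,0,1]],[1,[0.31,-0.957,0],[0,0,1]],[1,[0.31,-0.957,0],[0,0,1]],[1,[0.31,-0.957,0],[0,0,1]],[1,[0.31,-0.957,0],[0,0,1]]]'
python3 -m jog '[[1,[0,0,0],[0,0,1]],[1,[0,0,0],[0,0,1]],[1,[0,0,0],[0,0,1]],[1,[0,0,0],[0,0,1]],[1,[0,0,0],[0,0,1]],[1,[0,0,0],[0,0,1]],[1,[0,0,0],[0,0,1]],[1,[0,0,0],[0,0,1]]]'
python3 -m jog '[[1,[0,0,0],[0,0,0.12]],[1,[0,0,0],[0,0,0.12]],[1,[0,0,0],[0,0,0.12]]]'
python3 - <<'E'
from h import *
print(go([.508,-.3995,.025],B()))
E
```

```text
time_s: 18.08
position: [0.4972, -0.4075, 0.1775]
tcp_rot: [-1.081, -2.948, 0.011]
ft_force: [-2.1, -1.4, -2.3]
opening: 0.637
gripper_force: 65.2
time_s: 18.75
position: [0.5035, -0.3975, 0.1757]
tcp_rot: [-2.111, -2.322, 0.001]
ft_force: [-0.5, -0.3, -2.4]
opening: 0.632
gripper_force: 65.3
time_s: 19.0
position: [0.5038, -0.3983, 0.1769]
tcp_rot: [-2.216, -2.224, 0.0]
ft_force: [0.3, 0.1, -1.7]
opening: 0.633
gripper_force: 65.3
(array([-0.004,  0.011,  0.38 ]), array([-0.002, -0.002,  0.005]))
```

```bash
python3 -m jog '[[1,[-0.004,0.011,0.1],[0,0,0]],[1,[-0.004,0.011,0.2],[0,0,0]],[1,[-0.004,0.011,0.3],[0,0,0]],[1,[-0.004,0.011,0.36],[0,0,0]],[1,[-0.004,0.011,0.38],[0,0,0]],[1,[-0.004,0.011,0.38],[0,0,0]],[0.2,[-0.004,0.011,0.38],[0,0,0]],[0.2,[-0.004,0.011,0.38],[0,0,0]],[0.2,[-0.004,0.011,0.38],[0,0,0]],[0.2,[-0.004,0.011,0.3],[0,0,0]],[0.2,[-0.004,0.011,0.2],[0,0,0]],[0.2,[-0.004,0.011,0],[0,0,0]]]'
python3 -m jog '[[0.2,[0,0,-0.1],[0,0,0]],[0,[0.2,0,-0.2],[0,0,-0.1]],[0,[1,0.08,-0.5],[0,0,-1]],[0,[1,0.08,-0.5],[0,0,-1]],[0,[1,0.08,-0.5],[0,0,-1]],[0,[1,0.08,-0.5],[0,0,-1]],[0,[1,0.08,-0.5],[0,0,-1]],[0,[1,0.08,-0.5],[0,0,-1]],[0,[1,0.08,-0.5],[0,0,-1]],[0,[1,0.08,-0.5],[0,0,-1]],[0,[1,0.08,-0.5],[0,0,-1]],[0,[1,0.08,-0.5],[0,0,-1]]]'
python3 - <<'E'
from h import *
print(go([.54,.1,.34],A(0)))
E
```

```text
time_s: 20.0
position: [0.5079, -0.4, 0.1401]
tcp_rot: [-2.218, -2.222, 0.001]
ft_force: [0.9, -1.3, -0.4]
opening: 0.799
gripper_force: 0.0
time_s: 21.0
position: [0.5421, 0.007, 0.3419]
tcp_rot: [1.185, 2.907, 0.007]
ft_force: [1.1, 1.1, -0.6]
opening: 0.997
gripper_force: 0.0
(array([0.166, 0.162, 0.005]), array([ 0.006,  0.003, -0.986]))
```

```bash
python3 -m jog '[[0,[0.166,0.162,0],[0,0,-0.986]],[0,[0.166,0.162,0],[0,0,-0.986]],[0,[0.166,0.162,0],[0,0,-0.986]],[0,[0.166,0.162,0],[0,0,-0.986]],[0,[0.166,0.162,0],[0,0,-0.986]],[0,[0.166,0.162,0],[0,0,-0.986]],[0,[0.166,0.162,0],[0,0,-0.986]],[0,[0.166,0.162,0],[0,0,-0.986]]]'
python3 - <<'E'
from h import *
p=robot.capture("wrist");cv2.imwrite("pics/w4.png",p["image"])
e=proj(p,[.627,.118,.07])[0]; print(e); x,y=int(e[0])-100,int(e[1])-75
print(x,y); i=p["image"][y:y+150,x:x+200];cv2.imwrite("pics/w4c.png",cv2.resize(i,(800,600),interpolation=cv2.INTER_CUBIC))
E
```

```text
time_s: 21.67
position: [0.539, 0.0916, 0.3401]
tcp_rot: [0.019, 3.141, 0.003]
ft_force: [-0.1, -0.1, 0.4]
opening: 1.0
gripper_force: 0.0
[335.00509661 266.46777284]
235 191
```

View pics/w4c.png

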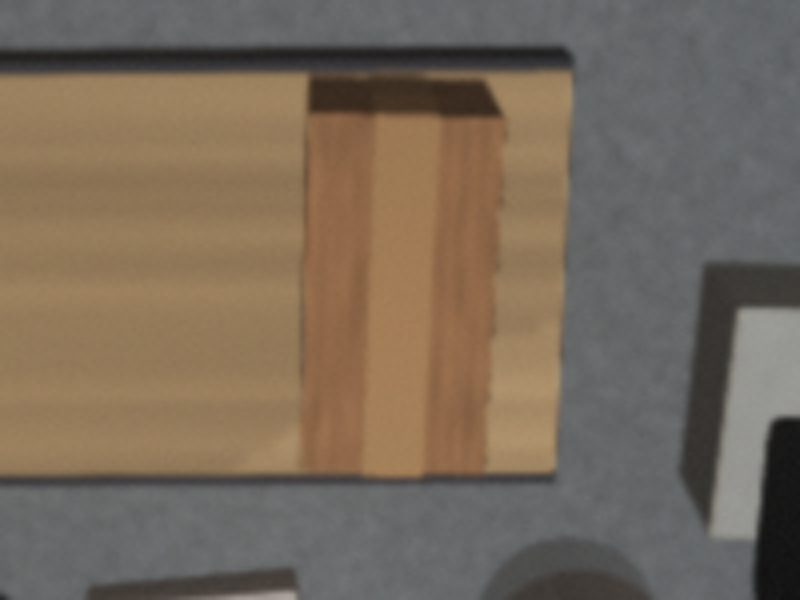

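```bash
python3 - <<'E'
from m import *
p=robot.capture("wrist"); o=np.array([235,191])
cs=[(308,112),(505,117),(488,473),(301,470)]
c,a,l,w=rect(p,cs,.07,o,4); print(c,a,l,w); print(go([*c,.037],A(a)))
E
```

```text
[0.6262 0.1179] -1.5 0.109 0.055
(array([-0.217,  0.068,  0.757]), array([0.001, 0.   , 0.017]))
```

```bash
python3 -m jog '[[0,[-0.217,0.068,0.1],[0,0,0.017]],[0,[-0.217,0.068,0.3],[0,0,0.017]],[0,[-0.217,0.068,0.3],[0,0,0.017]],[0,[-0.217,0.068,0.5],[0,0,0.017]],[0,[-0.217,0.068,0.5],[0,0,0.017]],[0,[-0.217,0.068,0.58],[0,0,0.017]],[0,[-0.217,0.068,0.66],[0,0,0.017]],[0,[-0.217,0.068,0.73],[0,0,0.017]],[0,[-0.217,0.068,0.757],[0,0,0.017]],[0,[-0.217,0.068,0.757],[0,0,0.017]],[1,[-0.217,0.068,0.757],[0,0,0.017]],[1,[-0.217,0.068,0.757],[0,0,0.017]]]'
python3 -m jog '[[1,[0,0,0],[0,0,0]],[1,[0,0,0],[0,0,0]],[1,[0,0,0],[0,0,0]],[1,[0,0,0],[0,0,0]],[1,[0,0,-0.1],[0,0,0]],[1,[0,0,-0.2],[0,0,0]],[1,[0,0,-0.3],[0,0,0]],[1,[0,0,-0.35],[0,0,0]],[1,[0,0,-0.35],[0,0,0]]]'
python3 - <<'E'
from h import *
print(go([.425,-.3995,.16],B()))
E
```

```text
time_s: 22.77
position: [0.6286, 0.1182, 0.0398]
tcp_rot: [0.038, 3.136, 0.001]
ft_force: [-1.4, 0.0, -0.0]
opening: 0.751
gripper_force: 0.0
time_s: 23.52
position: [0.6303, 0.1182, 0.1841]
tcp_rot: [0.038, 3.13, 0.006]
ft_force: [1.6, 0.2, -0.5]
opening: 0.632
gripper_force: 66.2
(array([ 0.483, -1.306,  0.05 ]), array([0.015, 0.008, 1.969]))
```

```bash
python3 -m jog '[[1,[0.05,-0.15,0],[0,0,0.1]],[1,[0.3,-0.95,0],[0,0,1]],[1,[0.3,-0.95,0],[0,0,1]],[1,[0.3,-0.95,0],[0,0,1]],[1,[0.3,-0.95,0],[0,0,1]],[1,[0.3,-0.95,0],[0,0,1]],[1,[0.3,-0.95,0],[0,0,1]],[1,[0.3,-0.95,0],[0,0,1]],[1,[0.3,-0.95,0],[0,0,1]],[1,[0.3,-0.95,0],[0,0,1]],[1,[0.3,-0.95,0],[0,0,1]]]'
python3 - <<'E'
from h import *
print(go([.425,-.3995,.16],B()))
E
```

```text
time_s: 24.43
position: [0.4918, -0.2659, 0.1774]
tcp_rot: [1.254, 2.88, -0.005]
ft_force: [0.1, -1.1, -3.3]
opening: 0.641
gripper_force: 66.0
(array([-0.131, -0.35 ,  0.045]), array([-0.003,  0.004,  0.954]))
```

```bash
python3 -m jog '[[1,[-0.131,-0.35,0],[0,0,0.954]],[1,[-0.131,-0.35,0],[0,0,0.954]],[1,[-0.131,-0.35,0],[0,0,0.954]],[1,[-0.131,-0.35,0],[0,0,0.954]],[1,[-0.131,-0.35,0],[0,0,0.954]],[1,[-0.131,-0.35,0],[0,0,0.954]],[1,[-0.131,-0.35,0],[0,0,0.954]],[1,[-0.131,-0.35,0],[0,0,0.954]]]'
python3 - <<'E'
from h import *
print(go([.425,-.3995,.026],B()))
E
```

```text
time_s: 25.1
position: [0.4322, -0.392, 0.1758]
tcp_rot: [-2.201, -2.238, -0.0]
ft_force: [-0.0, 0.6, -2.8]
opening: 0.631
gripper_force: 66.0
(array([-0.019, -0.018,  0.375]), array([-0.002, -0.002,  0.021]))
```

```bash
python3 -m jog '[[1,[-0.019,-0.018,0.1],[0,0,0.02]],[1,[-0.019,-0.018,0.2],[0,0,0.02]],[1,[-0.019,-0.018,0.3],[0,0,0.02]],[1,[-0.019,-0.018,0.36],[0,0,0.02]],[1,[-0.019,-0.018,0.376],[0,0,0.02]],[1,[-0.019,-0.018,0.376],[0,0,0.02]],[0.2,[-0.019,-0.018,0.376],[0,0,0.02]],[0.2,[-0.019,-0.018,0.376],[0,0,0.02]],[0.2,[-0.019,-0.018,0.376],[0,0,0.02]],[0.2,[-0.019,-0.018,0.3],[0,0,0.02]],[0.2,[-0.019,-0.018,0.2],[0,0,0.02]],[0.2,[-0.019,-0.018,0],[0,0,0.02]]]'
cat >> h.py <<'E'
def T(yaw,tilt):
    return R.from_euler("z",yaw,degrees=True)*R.from_euler("x",tilt,degrees=True)*R.from_rotvec(B())
def at(grasp,yaw,tilt,back=0):
    r=T(yaw,tilt); return np.array(grasp)+(robot.tcp_to_grasp-back)*r.apply([0,0,1]), r.as_rotvec()
E
python3 - <<'E'
from h import *
for pose in (at([.4504,-.158,.029],3.6,45,.12),at([.4504,-.158,.029],3.6,45)): print(pose[0],go(*pose))
p=robot.capture("side"); cv2.imwrite("pics/side1.png",p["image"])
for f in("spot_point","boxes_of"):
  for t,z in(("carton1_mid",.03),("bottle1_mid",.025)):
    for pr,px in spots(p,t,.2,f): print(t,f,pr,px.round(0),onz(p,px,z).round(3))
E
```

```text
time_s: 26.1
position: [0.4245, -0.4, 0.1392]
tcp_rot: [-2.222, -2.218, 0.001]
ft_force: [1.0, 0.3, 1.1]
opening: 0.801
gripper_force: 0.0
[ 0.45489768 -0.22948857  0.10062992] (array([0.426, 0.075, 0.097]), array([ 0.03 ,  0.998, -0.079]))
[ 0.44956973 -0.1448032   0.0157771 ] (array([0.638, 0.062, 0.309]), array([ 0.03 ,  0.998, -0.079]))
carton1_mid spot_point 0.75 [402. 431.] [ 0.587 -0.396  0.03 ]
carton1_mid spot_point 0.48 [330. 267.] [ 0.627 -0.004  0.03 ]
bottle1_mid spot_point 0.69 [277. 341.] [ 0.447 -0.134  0.025]
bottle1_mid spot_point 0.53 [405. 353.] [ 0.675 -0.262  0.025]
bottle1_mid spot_point 0.46 [279. 349.] [ 0.444 -0.152  0.025]
bottle1_mid spot_point 0.44 [264. 179.] [0.594 0.361 0.025]
carton1_mid boxes_of 0.71 [406. 432.] [ 0.593 -0.401  0.03 ]
carton1_mid boxes_of 0.51 [444. 361.] [ 0.735 -0.311  0.03 ]
bottle1_mid boxes_of 0.64 [264. 340.] [ 0.424 -0.121  0.025]
```

View pics/side1.png

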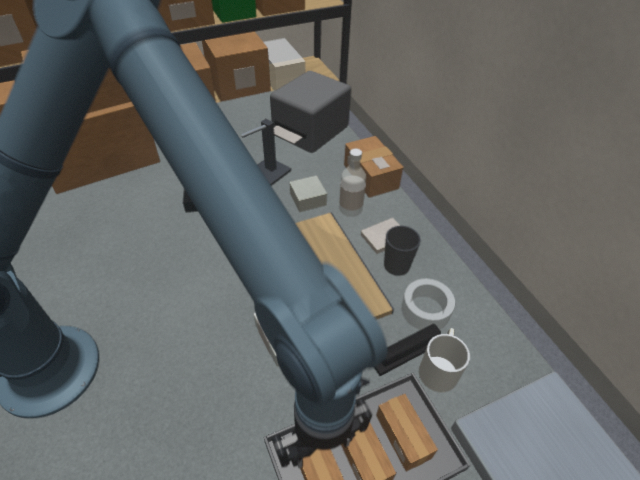

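The side picture shows the three cartons in a row in the tray (px 320–410, rows 430–470) and the board empty. Next is bottle 1.

```bash
python3 -m jog '[[0,[0.1,0.02,-0.1],[0.003,0.1,-0.01]],[0,[0.3,0.075,-0.1],[0.03,0.998,-0.079]],[0,[0.426,0.075,-0.1],[0.03,0.998,-0.079]],[0,[0.426,0.075,-0.1],[0.03,0.998,-0.079]],[0,[0.426,0.075,-0.1],[0.03,0.998,-0.079]],[0,[0.426,0.075,0],[0.03,0.998,-0.079]],[0,[0.426,0.075,0.09],[0.03,0.998,-0.079]],[0,[0.426,0.075,0.09],[0.03,0.998,-0.079]],[0,[0.426,0.075,0.09],[0.03,0.998,-0.079]],[0,[0.426,0.075,0.09],[0.03,0.998,-0.079]]]'
python3 - <<'E'
from h import *
print(go(*at([.4504,-.158,.029],3.6,45)),robot.get_state()["q"].round(2))
p=robot.capture("wrist"); cv2.imwrite("pics/w5.png",p["image"])
print(proj(p,[[.454,-.206,.025],[.445,-.065,.025],[.4504,-.158,.05]]).round(0).tolist())
E
```

```text
time_s: 27.18
position: [0.4555, -0.2306, 0.1035]
tcp_rot: [-1.699, -1.808, -0.704]
ft_force: [0.4, 1.0, 0.5]
opening: 1.002
gripper_force: 0.0
(array([-0.003, -0.002,  0.307]), array([0.003, 0.002, 0.   ])) [ 0.08  0.87  0.89  1.74 -0.97  1.72  1.41]
[[313.0, 304.0], [312.0, 133.0], [312.0, 217.0]]
```

View pics/w5.png

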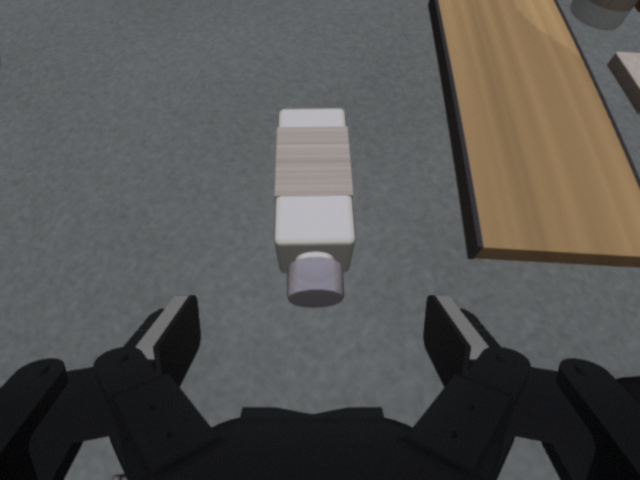

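```bash
python3 - <<'E'
from h import *
p=robot.capture("wrist")
print(onz(p,[315,243],.05),onz(p,[312,109],.05))
E
```

```text
[ 0.45449633 -0.17596858  0.05      ] [ 0.44574993 -0.06385832  0.05      ]
```

```bash
python3 -m jog '[[0,[-0.003,-0.002,0.1],[0,0,0]],[0,[-0.003,-0.002,0.2],[0,0,0]],[0,[-0.003,-0.002,0.28],[0,0,0]],[0,[-0.003,-0.002,0.307],[0,0,0]],[0,[-0.003,-0.002,0.307],[0,0,0]],[1,[-0.003,-0.002,0.307],[0,0,0]],[1,[-0.003,-0.002,0.307],[0,0,0]],[1,[-0.003,-0.002,0.307],[0,0,0]],[1,[-0.003,-0.002,0.307],[0,0,0]],[1,[-0.003,-0.002,0.307],[0,0,0]],[1,[-0.003,-0.002,0.307],[0,0,0]]]'
python3 -m jog '[[1,[0.03,0,-0.03],[0,0,0]],[1,[0.1,0,-0.1],[0,0,0]],[1,[0.17,0,-0.17],[0,0,0]],[1,[0.24,0,-0.24],[0,0,0]],[1,[0.3,0,-0.3],[0,0,0]],[1,[0.3,0,-0.3],[0,0,0]]]'
python3 - <<'E'
from h import *
print(go(*at([.64,-.06,.18],3.6,-45)),go(*at([.64,-.06,.18],3.6,0)))
E
```

```text
time_s: 28.2
position: [0.4509, -0.1478, 0.0169]
tcp_rot: [-1.702, -1.81, -0.707]
ft_force: [0.9, -1.7, 6.8]
opening: 0.577
gripper_force: 62.6
time_s: 28.7
position: [0.4516, -0.1487, 0.1907]
tcp_rot: [-1.704, -1.817, -0.712]
ft_force: [0.1, -0.6, -1.2]
opening: 0.576
gripper_force: 62.6
(array([0.068, 0.483, 0.16 ]), array([ 0.017, -1.991, -0.006])) (array([0.082, 0.482, 0.193]), array([ 0.017, -0.991,  0.001]))
```

```bash
python3 -m jog '[[1,[0.02,0.1,0.02],[0,-0.15,0]],[1,[0.08,0.48,0.1],[0.017,-0.99,0]],[1,[0.08,0.48,0.1],[0.017,-0.99,0]],[1,[0.08,0.48,0.1],[0.017,-0.99,0]],[1,[0.08,0.48,0.1],[0.017,-0.99,0]],[1,[0.08,0.48,0.1],[0.017,-0.99,0]],[1,[0.08,0.48,0.1],[0.017,-0.99,0]],[1,[0.08,0.48,0.1],[0.017,-0.99,0]],[1,[0.08,0.48,0.1],[0.017,-0.99,0]]]'
python3 -m jog '[[1,[0,0,0],[0,-0.15,0]],[1,[0,0,0],[0,-1,0]],[1,[0,0,0],[0,-1,0]],[1,[0,0,0],[0,-1,0]],[1,[0,0,0],[0,-1,0]],[1,[0,0,0],[0,-1,0]],[1,[0,0,0],[0,-1,0]],[1,[0,0,0],[0,-1,0]],[1,[0,0,0],[0,-1,0]]]'
python3 - <<'E'
from h import *
print(go(*at([.64,-.06,.1195],4.5,-45)),robot.get_state()["q"].round(2))
p=robot.capture("side"); cv2.imwrite("pics/side2.png",p["image"])
E
```

```text
time_s: 29.45
position: [0.637, -0.0818, 0.1781]
tcp_rot: [-2.136, -2.286, 0.007]
ft_force: [-0.2, -0.3, -1.4]
opening: 0.58
gripper_force: 62.9
time_s: 30.2
position: [0.6367, -0.0845, 0.1786]
tcp_rot: [1.7, 1.819, -0.71]
ft_force: [0.2, -0.4, -1.0]
opening: 0.578
gripper_force: 63.0
(array([0.146, 0.015, 0.109]), array([-0.025, -0.009, -0.004])) [-1.16  1.19  1.45  1.77 -0.48  1.03  0.34]
```

View pics/side2.png

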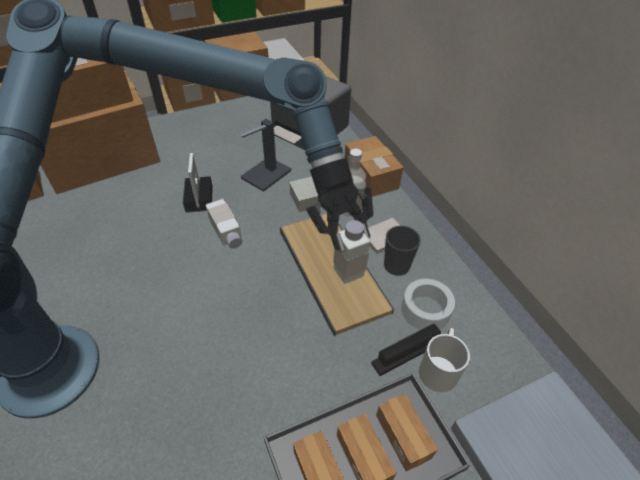

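The picture shows the bottle held upright above the board (px 350,250). I'll lower it.

```bash
python3 -m jog '[[1,[0.04,0.01,0.02],[-0.025,0,0]],[1,[0.09,0.015,0.06],[-0.025,0,0]],[1,[0.13,0.015,0.095],[-0.025,0,0]],[1,[0.138,0.015,0.101],[-0.025,0,0]],[1,[0.142,0.015,0.105],[-0.025,0,0]],[1,[0.142,0.015,0.105],[-0.025,0,0]],[1,[0.142,0.015,0.105],[-0.025,0,0]]]'
python3 -m jog '[[1,[0.004,0,0.004],[0,0,0]],[1,[0.004,0,0.004],[0,0,0]],[1,[0.004,0,0.004],[0,0,0]]]'
python3 - <<'E'
from h import *
print(go(*at([.64,-.06,.1185],4.5,-45)))
E
```

```text
time_s: 30.83
position: [0.6428, -0.0724, 0.1118]
tcp_rot: [1.686, 1.818, -0.684]
ft_force: [0.9, -0.5, -2.4]
opening: 0.579
gripper_force: 62.9
time_s: 31.08
position: [0.6426, -0.0708, 0.1078]
tcp_rot: [1.683, 1.821, -0.686]
ft_force: [-0.0, 0.3, -0.8]
opening: 0.575
gripper_force: 62.9
(array([ 0.   , -0.004,  0.008]), array([ 0.006, -0.008, -0.002]))
```

```bash
python3 -m jog '[[1,[0.003,0,0.004],[0,0,0]],[1,[0.003,0,0.004],[0,0,0]],[1,[0.003,0,0.004],[0,0,0]]]'
python3 -m jog '[[1,[0.003,0,0.003],[0,0,0]],[1,[0.003,0,0.003],[0,0,0]],[1,[0.003,0,0.003],[0,0,0]]]'
```

```text
time_s: 31.33
position: [0.6429, -0.0712, 0.1077]
tcp_rot: [1.681, 1.82, -0.687]
ft_force: [-2.1, 1.5, 4.9]
opening: 0.579
gripper_force: 63.7
time_s: 31.58
position: [0.6431, -0.0713, 0.1077]
tcp_rot: [1.68, 1.819, -0.688]
ft_force: [-3.5, 4.8, 9.1]
opening: 0.578
gripper_force: 64.2
```

```bash
python3 -m jog '[[1,[-0.003,0,-0.003],[0,0,0]],[0.2,[-0.003,0,-0.003],[0,0,0]],[0,[-0.003,0,-0.003],[0,0,0]],[0,[-0.003,0,-0.003],[0,0,0]],[0,[-0.003,0,-0.003],[0,0,0]],[0,[-0.003,0,-0.05],[0,0,0]],[0,[-0.003,0,-0.12],[0,0,0]],[0,[-0.003,0,-0.2],[0,0,0]],[0,[-0.003,0,-0.28],[0,0,0]],[0,[-0.003,0,-0.36],[0,0,0]],[0,[-0.003,0,-0.4],[0,0,0]],[0,[-0.003,0,-0.4],[0,0,0]]]'
python3 - <<'E'
from h import *
print(go(*at([.51,.15,.2],4,0)),go(*at([.4475,.21,.029],4,45,.15)))
p=robot.capture("scene"); print(spots(p,"bottle1_mid",.2),[ (a,onz(p,b,.091)) for a,b in spots(p,"bottle1_mid",.2)])
i=p["image"][180:330,220:420]; cv2.imwrite("pics/s3.png",cv2.resize(i,(800,600),interpolation=cv2.INTER_CUBIC))
E
```

```text
time_s: 32.58
position: [0.6358, 0.0443, 0.2212]
tcp_rot: [1.676, 1.824, -0.678]
ft_force: [0.5, -0.8, 0.4]
opening: 0.997
gripper_force: 0.0
(array([ 0.275, -0.291, -0.135]), array([0.02 , 0.991, 0.018])) (array([ 0.33 , -0.439,  0.018]), array([0.013, 1.991, 0.026]))
[(0.69, array([293.504, 261.312]))] [(0.69, array([ 0.63545926, -0.06065769,  0.091     ]))]
```

View pics/s3.png

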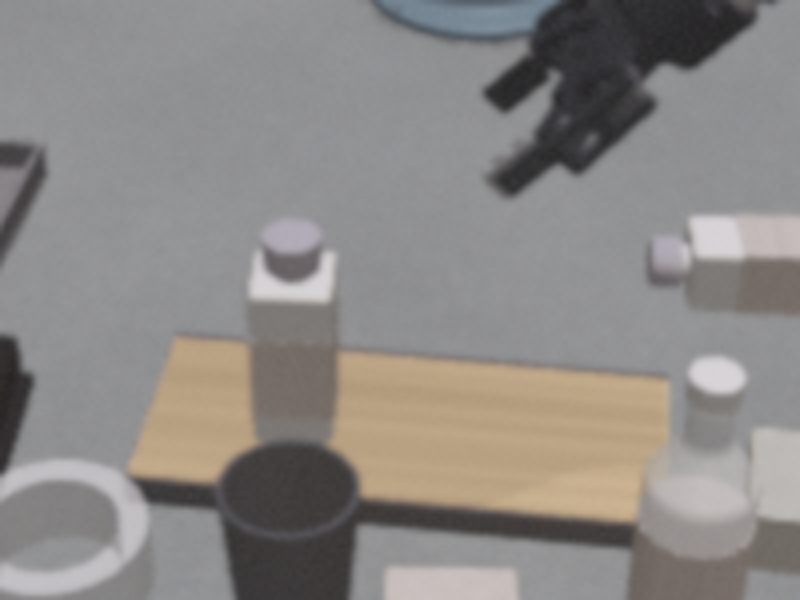

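The crop shows bottle 1 standing upright on the board (crop px 292,340). Bottle 2 is next.

```bash
python3 -m jog '[[0,[0.05,-0.05,-0.05],[0,0.1,0]],[0,[0.2,-0.29,-0.1],[0.02,0.99,0.018]],[0,[0.2,-0.29,-0.1],[0.02,0.99,0.018]],[0,[0.2,-0.29,-0.1],[0.02,0.99,0.018]],[0,[0.2,-0.29,-0.1],[0.02,0.99,0.018]],[0,[0.2,-0.29,-0.1],[0.02,0.99,0.018]],[0,[0.2,-0.29,-0.1],[0.02,0.99,0.018]],[0,[0.2,-0.29,-0.1],[0.02,0.99,0.018]],[0,[0.2,-0.29,-0.1],[0.02,0.99,0.018]]]'
python3 - <<'E'
from h import *
print(go(*at([.4475,.21,.029],4,45,.15)))
E
```

```text
time_s: 33.48
position: [0.5092, 0.1133, 0.1888]
tcp_rot: [-2.154, -2.28, 0.009]
ft_force: [-0.5, 0.9, 0.1]
opening: 0.997
gripper_force: 0.0
(array([ 0.018, -0.136,  0.168]), array([-0.003,  1.001, -0.02 ]))
```

```bash
python3 -m jog '[[0,[0.018,-0.136,0.05],[0,0.5,-0.02]],[0,[0.018,-0.136,0.168],[0,1,-0.02]],[0,[0.018,-0.136,0.168],[0,1,-0.02]],[0,[0.018,-0.136,0.168],[0,1,-0.02]],[0,[0.018,-0.136,0.168],[0,1,-0.02]],[0,[0.018,-0.136,0.168],[0,1,-0.02]],[0,[0.018,-0.136,0.168],[0,1,-0.02]],[0,[0.018,-0.136,0.168],[0,1,-0.02]]]'
python3 - <<'E'
from h import *
print(go(*at([.4475,.21,.029],4,45)))
p=robot.capture("wrist"); 
print(spots(p,"bottle1_mid",.2),proj(p,[[.4445,.235,.025],[.4475,.191,.05],[.4395,.306,.05]]).round(0).tolist())
g=cv2.cvtColor(p["image"],cv2.COLOR_BGR2GRAY); hsv=cv2.cvtColor(p["image"],cv2.COLOR_BGR2HSV)
m=(g>140).astype(np.uint8); n,l,st,c=cv2.connectedComponentsWithStats(m)
for i in range(1,n):
    if st[i][4]>500: print(st[i],c[i].round(0))
cv2.imwrite("pics/w6.png",cv2.resize(p["image"][80:330,200:440],(576,600)))
E
```

```text
time_s: 34.15
position: [0.4543, 0.117, 0.1194]
tcp_rot: [-1.69, -1.811, -0.689]
ft_force: [0.7, 0.4, -0.0]
opening: 1.002
gripper_force: 0.0
(array([0.006, 0.002, 0.371]), array([-0.009,  0.005, -0.004]))
[] [[312.0, 193.0], [312.0, 227.0], [312.0, 103.0]]
[ 271  109   73  125 8413] [307. 173.]
[ 562  128   78   86 5168] [606. 169.]
[619 291  21  62 633] [633. 312.]
```

View pics/w6.png

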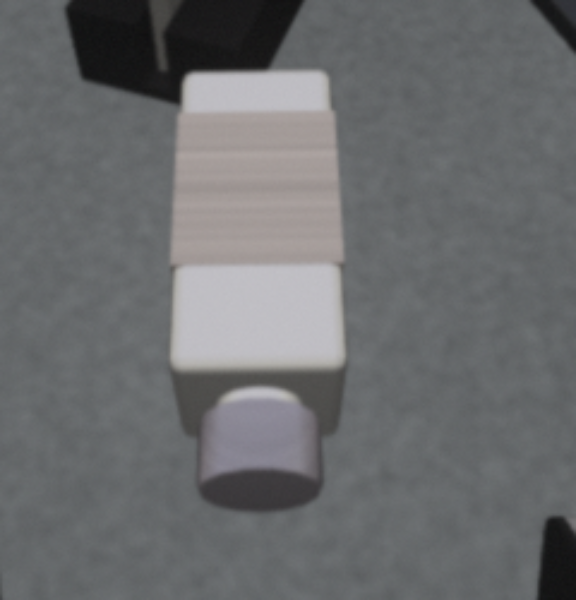

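```bash
python3 - <<'E'
from h import *
p=robot.capture("wrist")
s=onz(p,[307.5,233.3],.05);b=onz(p,[306.7,109.6],.05); u=(s-b)/np.linalg.norm(s-b); a=np.degrees(np.arctan2(u[1],u[0]))+90; print(s,b,np.linalg.norm(s-b),a)
mid=(s+b)/2; g=mid+u*(.0575-.0195); g[2]=.029; print(g,go(*at(g,a,45)))
E
```

```text
[0.44552776 0.18950274 0.05      ] [0.43546365 0.30236515 0.05      ] 0.11331024477538779 5.095670480377436
[0.44387083 0.20808413 0.029     ] (array([-0.007, -0.01 ,  0.367]), array([ 0.007,  0.004, -0.011]))
```

```bash
python3 -m jog '[[0,[-0.007,-0.01,0.1],[0,0,0]],[0,[-0.007,-0.01,0.2],[0,0,0]],[0,[-0.007,-0.01,0.28],[0,0,0]],[0,[-0.007,-0.01,0.34],[0,0,-0.01]],[0,[-0.007,-0.01,0.366],[0,0,-0.01]],[0,[-0.007,-0.01,0.366],[0,0,-0.01]],[1,[-0.007,-0.01,0.366],[0,0,-0.01]],[1,[-0.007,-0.01,0.366],[0,0,-0.01]],[1,[-0.007,-0.01,0.366],[0,0,-0.01]],[1,[-0.007,-0.01,0.366],[0,0,-0.01]],[1,[-0.007,-0.01,0.366],[0,0,-0.01]],[1,[-0.007,-0.01,0.366],[0,0,-0.01]]]'
python3 -m jog '[[1,[0.03,0,-0.03],[0,0,0]],[1,[0.1,0,-0.1],[0,0,0]],[1,[0.17,0,-0.17],[0,0,0]],[1,[0.24,0,-0.24],[0,0,0]],[1,[0.3,0,-0.3],[0,0,0]],[1,[0.3,0,-0.3],[0,0,0]]]'
python3 - <<'E'
from h import *
print(go(*at([.64,.08,.18],5,-45)),go(*at([.64,.08,.18],5,0)))
E
```

```text
time_s: 35.3
position: [0.4452, 0.2187, 0.0188]
tcp_rot: [-1.679, -1.824, -0.704]
ft_force: [0.1, -3.1, 7.7]
opening: 0.577
gripper_force: 62.5
time_s: 35.8
position: [0.4474, 0.2196, 0.1942]
tcp_rot: [-1.676, -1.826, -0.719]
ft_force: [0.8, -0.6, -1.4]
opening: 0.577
gripper_force: 62.7
(array([-0.349,  0.452, -0.243]), array([ 0.026, -2.006, -0.013])) (array([-0.335,  0.451, -0.21 ]), array([ 0.027, -1.006, -0.002]))
```

```bash
python3 -m jog '[[1,[-0.06,0.1,-0.05],[0,-0.15,0]],[1,[-0.36,0.45,-0.25],[0.027,-1,0]],[1,[-0.36,0.45,-0.25],[0.027,-1,0]],[1,[-0.36,0.45,-0.25],[0.027,-1,0]],[1,[-0.36,0.45,-0.25],[0.027,-1,0]],[1,[-0.36,0.45,-0.25],[0.027,-1,0]],[1,[-0.36,0.45,-0.25],[0.027,-1,0]],[1,[-0.36,0.45,-0.25],[0.027,-1,0]],[1,[-0.36,0.45,-0.25],[0.027,-1,0]],[1,[-0.36,0.45,-0.25],[0.027,-1,0]]]'
python3 -m jog '[[1,[0,0,0],[0,-0.15,0]],[1,[0,0,0],[0,-1,0]],[1,[0,0,0],[0,-1,0]],[1,[0,0,0],[0,-1,0]],[1,[0,0,0],[0,-1,0]],[1,[0,0,0],[0,-1,0]],[1,[0,0,0],[0,-1,0]],[1,[0,0,0],[0,-1,0]],[1,[0,0,0],[0,-1,0]]]'
python3 - <<'E'
from h import *
t=at([.64,.06,.123],5.1,-45); print(t,go(*t),robot.get_state()["q"].round(2))
E
```

```text
time_s: 36.63
position: [0.6349, 0.0621, 0.1564]
tcp_rot: [-2.115, -2.309, 0.017]
ft_force: [-1.0, 0.5, -0.6]
opening: 0.58
gripper_force: 63.1
time_s: 37.38
position: [0.6356, 0.0629, 0.1566]
tcp_rot: [1.669, 1.835, -0.706]
ft_force: [0.4, -1.1, -0.6]
opening: 0.577
gripper_force: 63.2
(array([0.64117544, 0.04682945, 0.1097771 ]), array([ 1.66994831,  1.82562472, -0.69171524])) (array([0.053, 0.012, 0.112]), array([-0.013, -0.001,  0.013])) [-1.3   1.18  1.35  1.66 -0.38  1.16  0.09]
```

```bash
python3 -m jog '[[1,[0.02,0.012,0.04],[-0.013,0,0.013]],[1,[0.04,0.012,0.08],[-0.013,0,0.013]],[1,[0.05,0.012,0.107],[-0.013,0,0.013]],[1,[0.05,0.012,0.109],[-0.013,0,0.013]],[1,[0.05,0.012,0.109],[-0.013,0,0.013]],[1,[0.05,0.012,0.109],[-0.013,0,0.013]]]'
python3 -m jog '[[1,[0.003,0,0.003],[0,0,0]],[1,[0.003,0,0.003],[0,0,0]],[1,[0.003,0,0.003],[0,0,0]]]'
python3 -m jog '[[1,[0.003,0,0.003],[0,0,0]],[1,[0.003,0,0.003],[0,0,0]],[1,[0.003,0,0.003],[0,0,0]]]'
```

```text
time_s: 37.88
position: [0.6425, 0.0457, 0.1139]
tcp_rot: [1.671, 1.823, -0.689]
ft_force: [0.7, 0.2, -1.4]
opening: 0.576
gripper_force: 63.2
time_s: 38.13
position: [0.6426, 0.0471, 0.1111]
tcp_rot: [1.668, 1.824, -0.689]
ft_force: [0.5, 0.1, -1.8]
opening: 0.582
gripper_force: 63.2
time_s: 38.38
position: [0.6421, 0.0467, 0.1087]
tcp_rot: [1.668, 1.824, -0.691]
ft_force: [-0.1, 0.3, -1.9]
opening: 0.58
gripper_force: 63.2
```

```bash
python3 -m jog '[[1,[0.003,0,0.003],[0,0,0]],[1,[0.003,0,0.003],[0,0,0]],[1,[0.003,0,0.003],[0,0,0]]]'
python3 -m jog '[[1,[0.003,0,0.003],[0,0,0]],[1,[0.003,0,0.003],[0,0,0]],[1,[0.003,0,0.003],[0,0,0]]]'
```

```text
time_s: 38.63
position: [0.6421, 0.0466, 0.107]
tcp_rot: [1.669, 1.824, -0.691]
ft_force: [0.5, 0.2, -1.8]
opening: 0.574
gripper_force: 63.2
time_s: 38.88
position: [0.6421, 0.0465, 0.1053]
tcp_rot: [1.669, 1.824, -0.691]
ft_force: [-0.2, -0.7, -1.4]
opening: 0.578
gripper_force: 63.2
```

```bash
python3 -m jog '[[1,[0.003,0,0.003],[0,0,0]],[1,[0.003,0,0.003],[0,0,0]],[1,[0.003,0,0.003],[0,0,0]]]'
python3 -m jog '[[1,[0.003,0,0.003],[0,0,0]],[1,[0.003,0,0.003],[0,0,0]],[1,[0.003,0,0.003],[0,0,0]]]'
```

```text
time_s: 39.13
position: [0.6424, 0.0465, 0.1042]
tcp_rot: [1.668, 1.824, -0.69]
ft_force: [-0.4, -0.5, -0.3]
opening: 0.58
gripper_force: 63.2
time_s: 39.38
position: [0.6424, 0.0464, 0.1042]
tcp_rot: [1.668, 1.823, -0.692]
ft_force: [-2.8, 1.6, 5.0]
opening: 0.58
gripper_force: 63.9
```

```bash
python3 -m jog '[[1,[-0.003,0,-0.003],[0,0,0]],[0.2,[-0.003,0,-0.003],[0,0,0]],[0,[-0.003,0,-0.003],[0,0,0]],[0,[-0.003,0,-0.003],[0,0,0]],[0,[-0.003,0,-0.003],[0,0,0]],[0,[-0.003,0,-0.05],[0,0,0]],[0,[-0.003,0,-0.12],[0,0,0]],[0,[-0.003,0,-0.2],[0,0,0]],[0,[-0.003,0,-0.28],[0,0,0]],[0,[-0.003,0,-0.36],[0,0,0]],[0,[-0.003,0,-0.4],[0,0,0]],[0,[-0.003,0,-0.4],[0,0,0]]]'
python3 - <<'E'
from h import *
ps=robot.capture("scene"); pd=robot.capture("side")
for t in("peg_mid","ticket_mid","ticket_hole","stand","ticket","bottle1_mid"):
    print(t,[(a,b.round(0).tolist()) for a,b in spots(ps,t,.3)],[(a,b.round(0).tolist()) for a,b in spots(pd,t,.3)])
for n,p,(x,y) in(("s",ps,(430,200)),("d",pd,(160,110))):
    i=p["image"][y:y+110,x:x+145]; cv2.imwrite(f"pics/t{n}.png",i)
a=cv2.resize(cv2.imread("pics/ts.png"),(725,550)); b=cv2.resize(cv2.imread("pics/td.png"),(725,550))
cv2.imwrite("pics/t.png",cv2.resize(np.hstack([a[:,:400],b[:,:400]]),(800,550)))
E
```

```text
time_s: 40.38
position: [0.6342, 0.1632, 0.2192]
tcp_rot: [1.662, 1.827, -0.681]
ft_force: [0.6, 0.6, 0.1]
opening: 0.999
gripper_force: 0.0
peg_mid [(0.85, [484.0, 238.0]), (0.37, [236.0, 325.0])] [(0.74, [386.0, 237.0]), (0.65, [255.0, 133.0])]
ticket_mid [(0.7, [461.0, 234.0]), (0.4, [329.0, 266.0])] [(0.53, [197.0, 175.0])]
ticket_hole [(0.65, [459.0, 232.0])] [(0.66, [193.0, 178.0])]
stand [(0.98, [474.0, 294.0])] [(0.61, [265.0, 176.0])]
ticket [(0.82, [457.0, 247.0])] [(0.58, [195.0, 199.0]), (0.42, [405.0, 353.0]), (0.37, [441.0, 374.0])]
bottle1_mid [(0.95, [293.0, 260.0])] [(0.65, [348.0, 270.0])]
```

View pics/t.png

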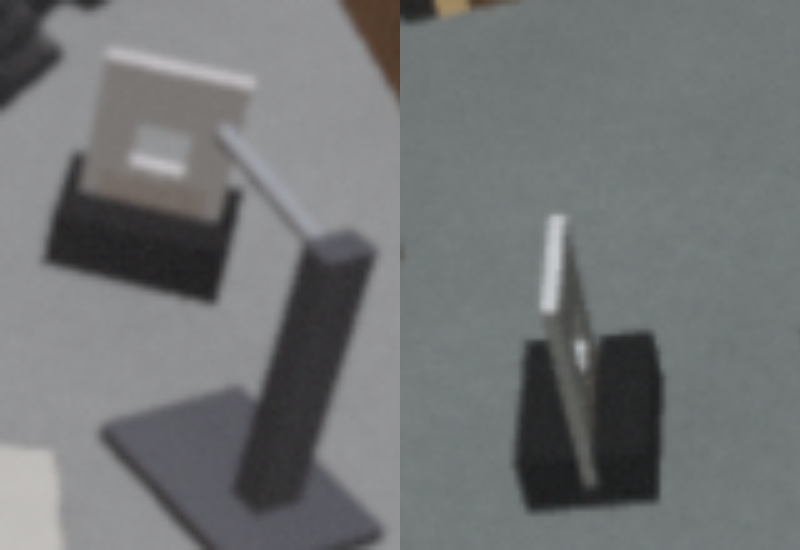

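Both crops show the ticket in its holder, leaning towards the robot. Its top edge runs from scene px (451,211) to (481,217) and side px (190,172) to (192,153). The peg tip is at scene (474,226) and its root at (493,248). I'll triangulate these.

```bash
python3 - <<'E'
from h import *
ps=robot.capture("scene"); pd=robot.capture("side")
for n,a,b in(("top-y",(451.4,210.8),(190.2,172)),("top+y",(481,217),(191.7,153)),("pegtip",(474.4,226),(242.5,136)),("pegroot",(493,247.6),(267,124)),("pegmid",(484,238),(253.5,132)),("stand",(474,294),(265.5,176)),("tmid",(461.5,232),(197,178)),("thole",(461,231),(192,177)),("tfoot",(457,247),(195,199))):
    X=tri([(ps,a),(pd,b)]); print(n,X.round(4),(proj(ps,X)[0]-a).round(1),(proj(pd,X)[0]-b).round(1))
print(onz(ps,(451.4,210.8),.126),onz(ps,(481,217),.126),onz(pd,(190.2,172),.126),onz(pd,(191.7,153),.126))
print(onz(ps,(484,238),.167),onz(ps,(474.4,226),.174),onz(ps,(493,247.6),.161))
print(go([.46,.3,.3],A(0)))
E
```

```text
top-y [0.3988 0.3434 0.1264] [-0.3  0.3] [-0.3 -0.4]
top+y [0.4203 0.4212 0.1258] [-0.5  0.5] [-0.4 -0.6]
pegtip [0.5491 0.372  0.1756] [-0.6  0.7] [-0.5 -0.8]
pegroot [0.6269 0.4043 0.1706] [-0.3  0.4] [-0.2 -0.4]
pegmid [0.5841 0.3914 0.166 ] [-0.6  0.6] [-0.4 -0.7]
stand [0.6069 0.3966 0.0074] [-0.8  0.7] [-0.6 -0.8]
tmid [0.4159 0.3804 0.0714] [ 0.1 -0.1] [0.1 0.1]
thole [0.4055 0.3832 0.0717] [ 1.1 -1.1] [1.  1.4]
tfoot [0.3971 0.3814 0.0042] [-0.4  0.4] [-0.3 -0.5]
[0.39637742 0.34455437 0.126     ] [0.4177381 0.4228647 0.126    ] [0.39910139 0.34213118 0.126     ] [0.42061489 0.4177482  0.126     ]
[0.58265161 0.3929513  0.167     ] [0.54324337 0.37486337 0.174     ] [0.61138183 0.41032994 0.161     ]
(array([ 0.127, -0.396, -0.425]), array([-0.737,  0.81 , -1.781]))
```

```bash
cat > fit.py <<'E'
from h import *
from scipy.optimize import differential_evolution
ps=robot.capture("scene"); pd=robot.capture("side")
def box(c,s): return np.array(c)+np.array([[a,b,d] for a in(-.5,.5) for b in(-.5,.5) for d in(-.5,.5)])*s
def model(off): return [box([off,0,.006],np.array([.12,.09,.012])),box([.035,0,.085],np.array([.03,.03,.17]))]
views=[]
for p,c in((ps,(478,275)),(pd,(266,158))):
    g=cv2.GaussianBlur(cv2.cvtColor(p["image"],cv2.COLOR_BGR2GRAY),(3,3),0); x0,y0=c[0]-50,c[1]-65
    views.append((p,cv2.resize(g[y0:y0+130,x0:x0+100],None,fx=4,fy=4).astype(float),(x0,y0)))
def score(v,full=False):
    x,y,yaw,off=v; t=0; r=R.from_euler("z",yaw).as_matrix()
    for p,g,o in views:
        m=np.zeros(g.shape,np.uint8)
        for b in model(off):
            h=(proj(p,b@r.T+[x,y,0])-o+.375)*4
            cv2.fillConvexPoly(m,cv2.convexHull(h.astype(np.float32)).astype(np.int32),1)
        ring=cv2.dilate(m,np.ones((25,25)))-m
        dk=g<88; t+=(dk&(m>0)).sum()/m.sum()-(dk&(ring>0)).sum()/ring.sum()
    return -t
r=differential_evolution(score,[(.58,.63),(.375,.42),(.1,.8),(-.005,.04)],seed=1,maxiter=60,popsize=12,tol=1e-6)
print(r.x,np.degrees(r.x[2]),r.fun)
x,y,a,_=r.x; c,s=np.cos(a),np.sin(a); print("peg_mid",x-.02*c,y-.02*s,"tip",x-.065*c,y-.065*s)
print("ticket near edge",onz(pd,(198.2,207),.036),"top",onz(pd,(190.2,172),.126))
for n,p in(("scene",ps),("side",pd)): print(n,proj(p,[[x-.065*c,y-.065*s,.174],[x-.02*c,y-.02*s,.167],[x+.02*c,y+.02*s,.16]]).round(1).tolist())
E
python3 fit.py
```

```text
[0.59769935 0.39845088 0.48125075 0.01842429] 27.573636755929495 -1.1897457196520491
peg_mid 0.5799710129158476 0.38919311491475983 tip 0.5400822632297714 0.3683631449560309
ticket near edge [0.39503655 0.30911467 0.036     ] top [0.39910139 0.34213118 0.126     ]
scene [[471.5, 225.1], [482.2, 237.2], [492.1, 248.9]]
side [[239.1, 137.3], [251.8, 131.8], [262.5, 127.3]]
```

```bash
python3 - <<'E'
from h import *
print(go([.42,.36,.28],B(-15.5)))
E
```

```text
(array([ 0.274, -0.482, -0.502]), array([0.182, 0.99 , 0.434]))
```

```bash
python3 -m jog '[[0,[-0.07,0,-0.07],[0,0.1,0]],[0,[0.1,-0.3,-0.4],[0.182,0.99,0.434]],[0,[0.1,-0.3,-0.4],[0.182,0.99,0.434]],[0,[0.274,-0.482,-0.502],[0.182,0.99,0.434]],[0,[0.274,-0.482,-0.502],[0.182,0.99,0.434]],[0,[0.274,-0.482,-0.502],[0.182,0.99,0.434]],[0,[0.274,-0.482,-0.502],[0.182,0.99,0.434]],[0,[0.274,-0.482,-0.502],[0.182,0.99,0.434]],[0,[0.274,-0.482,-0.502],[0.182,0.99,0.434]],[0,[0.274,-0.482,-0.502],[0.182,0.99,0.434]],[0,[0.274,-0.482,-0.502],[0.182,0.99,0.434]]]'
cat > tk.py <<'E'
from h import *
p=robot.capture("wrist"); print(p["position"].round(3) if hasattr(p["position"],"round") else p["position"])
c=proj(p,[[.3988,.3434,.126],[.4203,.4212,.126],[.4095,.3823,.126],[.5825,.3915,.167],[.543,.372,.174]]); print(c.round(0).tolist())
for t,z in(("ticket_mid",.066),("ticket_hole",.074),("peg_mid",.167),("stand",0)):
    print(t,[(a,b.round(0).tolist(),onz(p,b,z).round(3)) for a,b in spots(p,t,.2)])
g=cv2.cvtColor(p["image"],cv2.COLOR_BGR2GRAY); cv2.imwrite("pics/w7.png",p["image"])
m=np.zeros_like(g); q=cv2.convexHull(c[:2].astype(np.float32)).astype(np.int32); cv2.line(m,tuple(map(int,c[0])),tuple(map(int,c[1])),255,40)
mk=((g>float(__import__("sys").argv[1]))&(m>0)).astype(np.uint8); n,l,st,ce=cv2.connectedComponentsWithStats(mk)
for i in range(1,n):
    if st[i][4]>150:
        r=cv2.minAreaRect(np.argwhere(l==i)[:,::-1].astype(np.float32)); b=cv2.boxPoints(r); print(st[i][4],r,[onz(p,x,.126)[:2].round(3).tolist() for x in b])
E
python3 tk.py 165; python3 - <<'E'
import cv2
g=cv2.imread('pics/w7.png',0); print(g[::24,::32])
E
```

```text
time_s: 42.2
position: [0.42, 0.3599, 0.28]
tcp_rot: [2.499, 1.903, 0.0]
ft_force: [0.2, -0.2, 0.1]
opening: 1.005
gripper_force: 0.0
[0.438 0.428 0.422]
[[293.0, 241.0], [291.0, 138.0], [292.0, 191.0], [539.0, 120.0], [490.0, 166.0]]
ticket_mid [(0.88, [295.0, 185.0], array([0.408, 0.378, 0.066]))]
ticket_hole [(0.9, [291.0, 182.0], array([0.406, 0.382, 0.074]))]
peg_mid [(0.85, [541.0, 117.0], array([0.584, 0.394, 0.167])), (0.74, [297.0, 172.0], array([0.42 , 0.4  , 0.167]))]
stand [(0.69, [466.0, 108.0], array([0.601, 0.4  , 0.   ])), (0.51, [294.0, 183.0], array([0.402, 0.371, 0.   ])), (0.23, [292.0, 185.0], array([0.4  , 0.369, 0.   ]))]
1002 ((289.5, 192.0), (100.0, 9.0), 90.0) [[0.415, 0.42], [0.421, 0.418], [0.4, 0.342], [0.393, 0.344]]
[[ 36  35  38  38  41  49 109 109 115 114 112 109 110 114 112 115 115 121
  114 174]
 [ 37  34  36  37 108 109 114 115 115 113 116 115 112 112 116 114 111 113
  113 113]
 [ 34  35  57 107 108 110 112 111 115 111 111 110 110 111 109  55  54 119
   24  64]
 [ 36 109 110 113 109 108 116 115 112 114 114 113 110 111  55  55  23  15
   19  54]
 [1
[... 657 characters left out ...]
 112 113
  114  83]
 [117 106 108 116 114 111 110 108 112 111 118 118 119 113 110 110 107  63
  158 114]
 [113 106 115 111 109  27  22 113 113 115 111 114 115 112  54 138 132 138
  154 117]
 [110 113 108 108 108  35  19 108 110 109 114 109 115 111  21  43 128 139
  151 114]
 [111 109 116  33  20  27  47 111 112 107 111 112 119 109  19  19  34 133
   23 111]
 [114  17  10  17  14  18 109 106 111 112 114 117 115 111  17  13  16  18
   18  21]
 [ 14  12  32  31  12  28  18 111  31 107 112  32 111 109  18  15  24  32
   10  16]
 [  8  10  30  30  25  11  16  17  18  16  17  16  18  17  34  15  31  33
   31  12]
 [  8   9   7 103  21  12   8  13  13  14  14  12  10  11  12  21 132  67
   14   7]]
```

```bash
python3 - <<'E'
from h import *
p=robot.capture("wrist"); g=cv2.medianBlur(cv2.cvtColor(p["image"],cv2.COLOR_BGR2GRAY),5)
m=np.zeros_like(g); m[75:185,470:600]=1; mk=((g>121)&(m>0)).astype(np.uint8); n,l,st,ce=cv2.connectedComponentsWithStats(mk)
for i in range(1,n):
    if st[i][4]>60:
        pts=np.argwhere(l==i)[:,::-1].astype(np.float32); r=cv2.minAreaRect(pts); print(st[i],r)
        b=cv2.boxPoints(r); d=[np.linalg.norm(b[1]-b[0]),np.linalg.norm(b[2]-b[1])]
        e=((b[0]+b[1])/2,(b[2]+b[3])/2) if d[0]<d[1] else ((b[1]+b[2])/2,(b[3]+b[0])/2)
        print(e)
        ends=sorted(e,key=lambda x:-x[1]); T_=onz(p,ends[0],.174); Rr=onz(p,ends[1],.160); print("tip",T_,"root",Rr,np.degrees(np.arctan2(*(Rr-T_)[1::-1])),np.linalg.norm(Rr-T_))
print(go([.4075,.3815,.098],B(-15.5)))
E
```

```text
[ 493   75   92   89 1291] ((538.2500610351562, 118.2500228881836), (10.60660171508789, 124.45079040527344), 45.0)
(array([582.25006 ,  74.250015], dtype=float32), array([494.25006, 162.25003], dtype=float32))
tip [0.54760762 0.37133735 0.174     ] root [0.62201152 0.41049951 0.16      ] 27.75987382798991 0.08523857160920882
[563 176  37   9 173] ((581.0, 180.0), (8.0, 36.0), 90.0)
(array([599., 180.], dtype=float32), array([563., 180.], dtype=float32))
tip [0.61707102 0.34079139 0.174     ] root [0.60052697 0.34298295 0.16      ] 172.45404819251465 0.021783212935746837
(array([ 0.046, -0.05 ,  0.455]), array([ 0.002,  0.001, -0.004]))
```

```bash
python3 -m jog '[[0,[0.046,-0.05,0.1],[0,0,0]],[0,[0.046,-0.05,0.2],[0,0,0]],[0,[0.046,-0.05,0.28],[0,0,0]],[0,[0.046,-0.05,0.35],[0,0,0]],[0,[0.046,-0.05,0.41],[0,0,0]],[0,[0.046,-0.05,0.45],[0,0,0]],[0,[0.046,-0.05,0.455],[0,0,0]],[0,[0.046,-0.05,0.455],[0,0,0]],[0.6,[0.046,-0.05,0.455],[0,0,0]],[0.6,[0.046,-0.05,0.455],[0,0,0]],[0.6,[0.046,-0.05,0.455],[0,0,0]]]'
python3 tk.py 165
```

```text
time_s: 43.42
position: [0.4069, 0.3836, 0.0993]
tcp_rot: [2.501, 1.901, 0.004]
ft_force: [0.1, -0.3, 0.0]
opening: 0.607
gripper_force: 0.0
[0.425 0.451 0.241]
[[322.0, 433.0], [324.0, 224.0], [322.0, 339.0], [882.0, 214.0], [841.0, 329.0]]
ticket_mid []
ticket_hole []
peg_mid []
stand [(0.56, [599.0, 130.0], array([0.601, 0.402, 0.   ]))]
4371 ((316.12091064453125, 321.4374084472656), (24.47247886657715, 183.39144897460938), 1.2453643083572388) [[0.394, 0.354], [0.415, 0.421], [0.422, 0.419], [0.403, 0.352]]
```

```bash
python3 -m jog '[[1,[0,0,0],[0,0,0]],[1,[0,0,0],[0,0,0]],[1,[0,0,0],[0,0,0]],[1,[0,0,0],[0,0,0]],[1,[0,0,0],[0,0,0]],[1,[0,0,0],[0,0,0]],[1,[0,0,0],[0,0,0]],[1,[0,0,0],[0,0,0]]]'
python3 -m jog '[[1,[0,0,-0.03],[0,0,0]],[1,[0,0,-0.08],[0,0,0]],[1,[0,0,-0.15],[0,0,0]],[1,[0,0,-0.25],[0,0,0]],[1,[0,0,-0.35],[0,0,0]],[1,[0,0,-0.4],[0,0,0]],[1,[0,0,-0.4],[0,0,0]]]'
python3 - <<'E'
from h import *
d=np.array([np.cos(np.radians(27.7)),np.sin(np.radians(27.7))]); n=np.array([-d[1],d[0]])
tip=np.array([.5466,.371]); t=tip-.045*d+.002*n
print(t,go([*t,.25],B(27.7)))
E
```

```text
time_s: 44.33
position: [0.4064, 0.3829, 0.098]
tcp_rot: [2.501, 1.9, 0.002]
ft_force: [1.2, -1.3, 0.9]
opening: 0.079
gripper_force: 60.7
time_s: 44.92
position: [0.4078, 0.3843, 0.2635]
tcp_rot: [-2.499, -1.901, -0.011]
ft_force: [0.3, -0.4, -0.9]
opening: 0.082
gripper_force: 60.7
[0.5058276 0.3518529] (array([-0.013,  0.258,  0.034]), array([ 0.007, -0.007, -0.96 ]))
```

```bash
python3 -m jog '[[1,[0,0.05,0.01],[0,0,-0.15]],[1,[-0.013,0.258,0.03],[0,0,-0.96]],[1,[-0.013,0.258,0.03],[0,0,-0.96]],[1,[-0.013,0.258,0.03],[0,0,-0.96]],[1,[-0.013,0.258,0.03],[0,0,-0.96]],[1,[-0.013,0.258,0.03],[0,0,-0.96]],[1,[-0.013,0.258,0.03],[0,0,-0.96]],[1,[-0.013,0.258,0.03],[0,0,-0.96]],[1,[-0.013,0.258,0.03],[0,0,-0.96]]]'
python3 - <<'E'
from h import *
d=np.array([np.cos(np.radians(27.7)),np.sin(np.radians(27.7))]); n=np.array([-d[1],d[0]])
tip=np.array([.5466,.371]); t=tip-.045*d+.002*n
print(t,go([*t,.2],B(27.7)),go([*(t+.045*d),.198],B(27.7)),go([*(t+.1*d),.188],B(27.7)))
ps=robot.capture("scene"); pd=robot.capture("side"); w=robot.capture("wrist")
for q in("ticket_hole","ticket_mid","peg_mid"):
    A_=spots(ps,q,.3);B_=spots(pd,q,.3); print(q,A_,B_,[(a,onz(w,b,.167).round(3)) for a,b in spots(w,q,.3)])
    if A_ and B_: X=tri([(ps,A_[0][1]),(pd,B_[0][1])]); print(X.round(4),proj(ps,X)[0]-A_[0][1])
E
```

```text
time_s: 45.67
position: [0.5028, 0.3506, 0.2452]
tcp_rot: [-1.627, -2.686, 0.002]
ft_force: [-0.5, -0.0, -1.4]
opening: 0.081
gripper_force: 60.7
[0.5058276 0.3518529] (array([-0.001,  0.008,  0.113]), array([-0.002, -0.   , -0.002])) (array([-0.001,  0.121,  0.118]), array([-0.002, -0.   , -0.002])) (array([-0.   ,  0.258,  0.143]), array([-0.002, -0.   , -0.002]))
ticket_hole [(0.57, array([466.304, 204.   ]))] [(0.85, array([223.488, 127.92 ]))] []
[0.5035 0.3555 0.2153] [ 1.10132089 -1.24905311]
ticket_mid [(0.83, array([467.712, 203.808])), (0.44, array([186.432, 247.296]))] [(0.78, array([227.52 , 128.496]))] [(0.49, array([0.583, 0.392, 0.167]))]
[0.5112 0.3547 0.2165] [-0.05655157  0.06331396]
peg_mid [(0.73, array([482.816, 236.688])), (0.66, array([465.984, 202.32 ]))] [(0.84, array([253.376, 130.416]))] [(0.93, array([0.584, 0.391, 0.167]))]
[0.5842 0.3886 0.171 ] [-0.15725661  0.16324783]
```

```bash
python3 -m jog '[[1,[0,0.008,0.05],[0,0,0]],[1,[0,0.008,0.1],[0,0,0]],[1,[0,0.008,0.113],[0,0,0]],[1,[0,0.008,0.113],[0,0,0]],[1,[0,0.05,0.115],[0,0,0]],[1,[0,0.09,0.117],[0,0,0]],[1,[0,0.12,0.118],[0,0,0]],[1,[0,0.145,0.121],[0,0,0]],[1,[0,0.17,0.125],[0,0,0]],[1,[0,0.17,0.125],[0,0,0]],[1,[0,0.17,0.125],[0,0,0]]]'
python3 - <<'E'
from h import *
d=np.array([np.cos(np.radians(27.7)),np.sin(np.radians(27.7))]); n=np.array([-d[1],d[0]])
tip=np.array([.5466,.371]); t=tip-.045*d+.002*n
print(robot.get_state()["ft_force"],go([*(t+.1*d),.189],B(27.7)))
ps=robot.capture("scene"); pd=robot.capture("side")
for i,(q) in enumerate(("ticket_hole","ticket_mid")):
    print(q,spots(ps,q,.3),spots(pd,q,.3))
h=np.append(robot.get_state()["position"][:2]-.002*n,robot.get_state()["position"][2]-.024); print("expected hole",h,proj(ps,h),proj(pd,h))
E
```

```text
time_s: 47.18
position: [0.5647, 0.382, 0.1968]
tcp_rot: [1.625, 2.687, 0.001]
ft_force: [-0.0, 0.4, 0.2]
opening: 0.081
gripper_force: 60.7
[-0.01860215  0.40420455  0.17650903] (array([0.002, 0.085, 0.02 ]), array([ 0.001,  0.001, -0.   ]))
ticket_hole [(0.57, array([480.   , 234.912]))] [(0.86, array([243.008, 131.712])), (0.41, array([402.112, 429.696]))]
ticket_mid [(0.82, array([480.384, 231.024]))] [(0.95, array([248.704, 130.176])), (0.7, array([347.584, 269.28 ]))]
expected hole [0.56460529 0.38014691 0.17213091] [[477.8425675  231.62512497]] [[247.01238242 133.29802819]]
```

```bash
python3 -m jog '[[1,[0,0.03,0.007],[0,0,0]],[1,[0,0.06,0.014],[0,0,0]],[1,[0,0.085,0.02],[0,0,0]],[1,[0,0.085,0.02],[0,0,0]],[1,[0,0.085,0.026],[0,0,0]],[1,[0,0.085,0.032],[0,0,0]],[1,[0,0.085,0.032],[0,0,0]],[1,[0,0.085,0.032],[0,0,0]]]'
python3 -m jog '[[1,[0,0,0.004],[0,0,0]],[1,[0,0,0.004],[0,0,0]],[1,[0,0,0.004],[0,0,0]]]'
```

```text
time_s: 48.15
position: [0.5935, 0.3975, 0.1829]
tcp_rot: [-1.625, -2.688, 0.001]
ft_force: [0.6, 0.3, -0.7]
opening: 0.081
gripper_force: 60.7
time_s: 48.4
position: [0.5941, 0.3978, 0.1819]
tcp_rot: [1.625, 2.688, 0.0]
ft_force: [-0.2, -0.1, 0.3]
opening: 0.081
gripper_force: 61.0
```

```bash
python3 -m jog '[[1,[0,0,0.004],[0,0,0]],[1,[0,0,0.004],[0,0,0]],[1,[0,0,0.004],[0,0,0]]]'
python3 -m jog '[[1,[0,0,0.004],[0,0,0]],[1,[0,0,0.004],[0,0,0]],[1,[0,0,0.004],[0,0,0]]]'
```

```text
time_s: 48.65
position: [0.5944, 0.3979, 0.1815]
tcp_rot: [-1.625, -2.688, -0.001]
ft_force: [-2.0, -0.2, 4.9]
opening: 0.077
gripper_force: 61.8
time_s: 48.9
position: [0.5945, 0.3979, 0.1813]
tcp_rot: [-1.625, -2.688, -0.002]
ft_force: [-4.1, -0.5, 8.8]
opening: 0.079
gripper_force: 62.4
```

```bash
python3 -m jog '[[1,[0,0,-0.006],[0,0,0]],[1,[0,0,-0.006],[0,0,0]],[0.7,[0,0,-0.006],[0,0,0]],[0.7,[0,0,-0.006],[0,0,0]],[0.7,[0,0,-0.006],[0,0,0]],[0.7,[0,0,-0.03],[0,0,0]],[0.7,[0,0,-0.08],[0,0,0]],[0.7,[0,0,-0.15],[0,0,0]],[0.7,[0,0,-0.25],[0,0,0]],[0.7,[0,0,-0.35],[0,0,0]],[0.7,[0,0,-0.4],[0,0,0]],[0.7,[0,-0.2,-0.4],[0,0,0]]]'
cat > chk.py <<'E'
from h import *
ps=robot.capture("scene"); pd=robot.capture("side"); cv2.imwrite("pics/fs.png",ps["image"]); cv2.imwrite("pics/fd.png",pd["image"])
for q in("ticket_hole","ticket_mid","ticket","bottle1_mid","carton1_mid"):
    A_=spots(ps,q,.3);B_=spots(pd,q,.3); print(q,[(a,b.round().tolist()) for a,b in A_],[(a,b.round().tolist()) for a,b in B_])
    for a in A_:
        for b in B_:
            X=tri([(ps,a[1]),(pd,b[1])]); e=np.abs(proj(ps,X)[0]-a[1]).max()
            if e<3: print("   ",X.round(3),e.round(1))
print(proj(ps,[[.635,-.061,.091],[.64,.06,.091]]).round(),proj(pd,[[.635,-.061,.091],[.64,.06,.091]]).round())
E
python3 chk.py
```

```text
time_s: 49.9
position: [0.5661, 0.3798, 0.3461]
tcp_rot: [1.619, 2.675, 0.02]
ft_force: [-0.1, 0.7, 2.5]
opening: 0.302
gripper_force: 0.0
ticket_hole [(0.56, [487.0, 245.0])] [(0.92, [256.0, 132.0])]
    [0.595 0.401 0.155] 0.1
ticket_mid [(0.57, [488.0, 245.0])] [(0.56, [259.0, 132.0])]
    [0.6   0.4   0.158] 0.8
ticket [(0.82, [478.0, 264.0]), (0.36, [331.0, 344.0])] [(0.96, [251.0, 158.0])]
    [0.572 0.398 0.079] 0.1
bottle1_mid [(0.61, [292.0, 262.0])] [(0.66, [439.0, 370.0]), (0.62, [347.0, 268.0])]
    [ 0.638 -0.065  0.092] 0.0
carton1_mid [(0.75, [175.0, 260.0]), (0.52, [195.0, 222.0]), (0.45, [285.0, 260.0])] [(0.68, [403.0, 432.0])]
    [ 0.589 -0.396  0.026] 0.3
[[293. 261.]
 [342. 266.]] [[345. 267.]
 [324. 229.]]
```

```bash
python3 -m jog '[[0.7,[0,-0.3,-0.2],[0,0,0]],[0.7,[0,-0.3,-0.2],[0,0,0]],[0.7,[0,-0.3,-0.2],[0,0,0]],[0.7,[0,-0.3,-0.2],[0,0,0]],[0.7,[0,-0.3,-0.2],[0,0,0]]]'
python3 - <<'E'
from h import *
for n in("scene","side"):
    p=robot.capture(n); im=cv2.GaussianBlur(p["image"],(3,3),0)
    for x,y in((.636,-.062),(.641,.06)):
        print(n,y)
        for dz in(.03,.06,.09,.12,.145,.16,.18,.2):
            c=proj(p,[x,y,dz])[0].round().astype(int); print(dz,c,im[c[1],c[0]],end=" ")
        print()
        h=cv2.cvtColor(im,cv2.COLOR_BGR2HSV)
        c=proj(p,[[x,y,.02],[x,y,.162]]); x0,y0=(c.min(0)-[30,20]).astype(int); x1,y1=(c.max(0)+[30,20]).astype(int)
        m=((h[y0:y1,x0:x1,1]<40)&(h[y0:y1,x0:x1,2]>130)).astype(np.uint8); k,l,s,ce=cv2.connectedComponentsWithStats(m)
        print([(( s[i][:4]+[x0,y0,0,0]).tolist(),s[i][4]) for i in range(1,k) if s[i][4]>40])
E
python3 chk.py | head -8
```

```text
time_s: 50.92
position: [0.4505, 0.3223, 0.4208]
tcp_rot: [-1.623, -2.688, -0.007]
ft_force: [0.4, 0.4, -0.2]
opening: 0.304
gripper_force: 0.0
scene -0.062
0.03 [293 280] [100 106 115] 0.06 [293 271] [100 105 115] 0.09 [293 262] [115 118 122] 0.12 [293 252] [204 201 205] 0.145 [292 244] [114 110 116] 0.16 [292 238] [179 169 174] 0.18 [292 231] [146 144 143] 0.2 [292 224] [145 143 143] 
[([262, 217, 61, 52], np.int32(2724))]
scene 0.06
0.03 [341 286] [101 107 117] 0.06 [342 277] [100 106 116] 0.09 [342 267] [116 119 124] 0.12 [343 257] [199 198 201] 0.145 [343 249] [102 100 106] 0.16 [344 244] [178 168 172] 0.18 [344 237] [154 151 151] 0.2 [344 229] [147 146 145] 
[([311, 222, 62, 51], np.int32(2738))]
side -0.062
0.03 [344 285] [74 81 87] 0.06 [345 277] [83 90 95] 0.09 [346 268] [90 95 94] 0.12 [347 259] [196 193 190] 0.145 [348 251] [120 114 115] 0.16 [348 246] [160 149 148] 0.18 [349 240] [154 144 144] 0.2 [349 233] [122 123 117] 
[([319, 225, 15, 4], np.int32(41)), ([361, 225, 17, 25], np.int32(245)), ([342, 238, 18, 14], np.int32(177)), ([335, 248, 31, 19], np.int32(253))]
side 0.06
0.03 [324 247] [77 84 89] 0.06 [324 238] [87 92 95] 0.09 [325 230] [92 97 96] 0.12 [325 221] [127 126 125] 0.145 [325 213] [152 142 142] 0.16 [325 208] [160 149 148] 0.18 [326 201] [93 98 96] 0.2 [326 194] [103 109 107] 
[([293, 187, 34, 13], np.int32(323)), ([319, 204, 16, 11], np.int32(135)), ([312, 213, 30, 16], np.int32(221)), ([342, 238, 13, 14], np.int32(133)), ([335, 248, 20, 19], np.int32(166))]
ticket_hole [] [(0.65, [253.0, 133.0])]
ticket_mid [(0.62, [484.0, 246.0])] [(0.69, [260.0, 132.0])]
    [0.602 0.393 0.157] 0.2
ticket [(0.73, [477.0, 264.0]), (0.39, [474.0, 296.0])] [(0.75, [256.0, 155.0])]
    [0.585 0.393 0.089] 0.1
bottle1_mid [(0.88, [293.0, 263.0])] []
carton1_mid [(0.56, [175.0, 257.0])] [(0.96, [404.0, 430.0])]
    [ 0.59  -0.396  0.035] 0.7
```

Both bottles show matching upright profiles, and the ticket hangs still on the peg. Handing in.

```bash
python3 -c "
from cell import robot
print(robot.hand_in())"
```

```text
the job is handed in; nothing more can be done
None
```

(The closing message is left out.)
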